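# Blank off the openings of a junction box

## Task

Lift the clear cover of the junction box right open until it rests on its stop. Put every blanking plug into an open hole of the inner panel, one to a hole and whichever holes you like, and press each one squarely with the seating driver (not with your fingers) until it clicks home and its flange lies flat on the panel; holes left over stay open. Then stand the driver back upright on the cork mat and lower the cover gently until it is fully shut, without letting it drop, and leave the spray can, tape and screwdriver where they are.

Things in the scene. Friction and masses are not known exactly. Their poses are not given: they have to be found in the camera images.
- box: Junction box lying on its back, fixed: light grey case 170 (x) x 330 (y) x 90 high. Origin at the centre of its underside, z up, x towards the hinge, y along the hinge and the row of holes. Its top is a flat aluminium panel 90 above the bench with three round 40 mm holes in a row along y and two low lamps (18 wide, 9 high) at x -66, y -45 and +45.
- hole0 (a point): Centre of the hole at y -90 of the box, level with the panel's top face. The hole is 40 wide, open 25 deep. 9 below the top three sprung tabs reach in to radius 17.3. A plug set in stops on them, flange 9.5 above the panel (plug origin 10.5 below this point); about 18 N down makes its rib pass them and it clicks home, flange on the panel (origin 20 below this point, plug top 5 above).
- hole1 (a point): The same for the middle hole (y 0 of the box).
- hole2 (a point): The same for the hole at y +90 of the box.
- cover (a joint): Angle of the cover, rad: 0 shut, 1.6 open on its stop, just past upright. Clear plate in a grey frame, 170 x 330 x 34 deep, 0.35 kg, on a plain hinge: let go below 1.1 rad it falls shut, above 1.5 it stays open. Starts shut; lifting takes about 3 N at the handle. Open, its outer face looks to +x of the box and its edge stands 260 above the bench.
- cover_hinge (a point): Middle of the hinge line, which runs along the box's y: 85 from the box's origin along the box's x, 90 above the bench.
- cover_bar (a point): Middle of the cover's black pull handle: a round bar 10 thick, 90 long, parallel to the hinge, 31 off the cover's outer face (centre line), near the edge opposite the hinge. Cover shut: 150 from the hinge line towards -x of the box and 64 above it. It moves with the cover and may turn between pads that hold it.
- parts_mat: Black rubber mat, 240 (x) x 200 (y) x 2, fixed on the bench; the plugs stand on it at the start. Origin at the centre of its underside.
- tool_mat: Cork mat, 150 x 150 x 2, fixed on the bench on the other side of the box; the driver stands on it at the start and must end on it. Origin at the centre of its underside.
- driver: Seating driver, 0.28 kg, stands upright: flat steel foot 46 mm across and 18 high, above it a black handle 26 mm thick, up to 80 mm. Origin at the centre of the foot's flat underside (the pressing face), z along the handle. The foot's top is a shoulder that fingertips can bear on.
- plug0: Grey plastic blanking plug, 40 g, may be absent: flat round flange 50 mm across and 5 thick on top of a round skirt, 25 high in all. Origin at the centre of the skirt's underside, z up. The skirt is 32 across at the bottom, widens to a snap rib 38.4 across (5 to 7 up), then a 34 neck up to the flange, whose underside is 20 up. Stands upright at the start.
- plug1: The same kind of plug; may be absent.
- plug2: The same kind of plug; may be absent.
- spray_can: Bystander: white spray can, 60 wide, 170 high; origin at the centre of its underside.
- tape_roll: Bystander: roll of beige tape lying flat, 90 wide, 24 high; origin at the centre of its underside.
- screwdriver: Bystander: screwdriver 190 long lying on the bench beyond the hinge side of the box; origin near its middle.
Mind the look-alikes: they are no part of the job. There is more than one size of the driver; the one meant has the size given above.

How it is judged:
On the way, in this order (a step that is already met when the one before it is completed fails the run):
1. the cover is lifted open to its stop (value of joint cover above 1.5 rad), for 0.2 s.
2. every plug is clicked home in a hole of the panel, with the cover still open (((horizontal distance between plug0 and hole0 below 0.004 m and z of plug0 in the frame of hole0 below -0.0185 m and angle between the z axis of plug0 and the z axis of box, either way round below 0.06 rad) or (horizontal distance between plug0 and hole1 below 0.004 m and z of plug0 in the frame of hole1 below -0.0185 m and angle between the z axis of plug0 and the z axis of box, either way round below 0.06 rad) or (horizontal distance between plug0 and hole2 below 0.004 m and z of plug0 in the frame of hole2 below -0.0185 m and angle between the z axis of plug0 and the z axis of box, either way round below 0.06 rad)) and ((horizontal distance between plug1 and hole0 below 0.004 m and z of plug1 in the frame of hole0 below -0.0185 m and angle between the z axis of plug1 and the z axis of box, either way round below 0.06 rad) or (horizontal distance between plug1 and hole1 below 0.004 m and z of plug1 in the frame of hole1 below -0.0185 m and angle between the z axis of plug1 and the z axis of box, either way round below 0.06 rad) or (horizontal distance between plug1 and hole2 below 0.004 m and z of plug1 in the frame of hole2 below -0.0185 m and angle between the z axis of plug1 and the z axis of box, either way round below 0.06 rad)) and ((horizontal distance between plug2 and hole0 below 0.004 m and z of plug2 in the frame of hole0 below -0.0185 m and angle between the z axis of plug2 and the z axis of box, either way round below 0.06 rad) or (horizontal distance between plug2 and hole1 below 0.004 m and z of plug2 in the frame of hole1 below -0.0185 m and angle between the z axis of plug2 and the z axis of box, either way round below 0.06 rad) or (horizontal distance between plug2 and hole2 below 0.004 m and z of plug2 in the frame of hole2 below -0.0185 m and angle between the z axis of plug2 and the z axis of box, either way round below 0.06 rad)) and value of joint cover above 1.2 rad), for 0.2 s.
At the end, for the whole second after the job is handed in: Every plug present sits in a hole: within 4 mm of its centre, square to the panel within 0.06 rad, flange within 1.5 mm of the panel. The cover is shut (below 0.03 rad). The driver stands upright (within 0.1 rad) on the cork mat, within 75 mm of its centre, at rest (((horizontal distance between plug0 and hole0 below 0.004 m and z of plug0 in the frame of hole0 below -0.0185 m and angle between the z axis of plug0 and the z axis of box, either way round below 0.06 rad) or (horizontal distance between plug0 and hole1 below 0.004 m and z of plug0 in the frame of hole1 below -0.0185 m and angle between the z axis of plug0 and the z axis of box, either way round below 0.06 rad) or (horizontal distance between plug0 and hole2 below 0.004 m and z of plug0 in the frame of hole2 below -0.0185 m and angle between the z axis of plug0 and the z axis of box, either way round below 0.06 rad)) and ((horizontal distance between plug1 and hole0 below 0.004 m and z of plug1 in the frame of hole0 below -0.0185 m and angle between the z axis of plug1 and the z axis of box, either way round below 0.06 rad) or (horizontal distance between plug1 and hole1 below 0.004 m and z of plug1 in the frame of hole1 below -0.0185 m and angle between the z axis of plug1 and the z axis of box, either way round below 0.06 rad) or (horizontal distance between plug1 and hole2 below 0.004 m and z of plug1 in the frame of hole2 below -0.0185 m and angle between the z axis of plug1 and the z axis of box, either way round below 0.06 rad)) and ((horizontal distance between plug2 and hole0 below 0.004 m and z of plug2 in the frame of hole0 below -0.0185 m and angle between the z axis of plug2 and the z axis of box, either way round below 0.06 rad) or (horizontal distance between plug2 and hole1 below 0.004 m and z of plug2 in the frame of hole1 below -0.0185 m and angle between the z axis of plug2 and the z axis of box, either way round below 0.06 rad) or (horizontal distance between plug2 and hole2 below 0.004 m and z of plug2 in the frame of hole2 below -0.0185 m and angle between the z axis of plug2 and the z axis of box, either way round below 0.06 rad)) and value of joint cover below 0.03 rad and angle between driver's own z axis and vertical below 0.1 rad and z of driver in the frame of tool_mat between 0 and 0.008 m and horizontal distance between driver and tool_mat below 0.075 m and linear speed of driver below 0.02 m/s); the robot touches nothing.
It fails at once if a plug is pushed past the snap by the fingers instead of the driver ((contact force between the fingers and plug0 above 2 N and ((horizontal distance between plug0 and hole0 below 0.008 m and z of plug0 in the frame of hole0 below -0.0155 m) or (horizontal distance between plug0 and hole1 below 0.008 m and z of plug0 in the frame of hole1 below -0.0155 m) or (horizontal distance between plug0 and hole2 below 0.008 m and z of plug0 in the frame of hole2 below -0.0155 m))) or (contact force between the fingers and plug1 above 2 N and ((horizontal distance between plug1 and hole0 below 0.008 m and z of plug1 in the frame of hole0 below -0.0155 m) or (horizontal distance between plug1 and hole1 below 0.008 m and z of plug1 in the frame of hole1 below -0.0155 m) or (horizontal distance between plug1 and hole2 below 0.008 m and z of plug1 in the frame of hole2 below -0.0155 m))) or (contact force between the fingers and plug2 above 2 N and ((horizontal distance between plug2 and hole0 below 0.008 m and z of plug2 in the frame of hole0 below -0.0155 m) or (horizontal distance between plug2 and hole1 below 0.008 m and z of plug2 in the frame of hole1 below -0.0155 m) or (horizontal distance between plug2 and hole2 below 0.008 m and z of plug2 in the frame of hole2 below -0.0155 m)))).
It fails at once if the cover drops or is slammed onto the box (faster than 1.3 rad/s as it shuts) (value of joint cover below 0.06 rad and velocity of joint cover below -1.3 rad/s).
It fails at once if the spray can, tape roll or screwdriver is moved more than 30 mm (distance of any of spray_can, tape_roll, screwdriver from where it was at the start of the episode above 0.03 m).
Of plug0, plug1, plug2 only 2 to 3 are there at a start; the rules pass over those that are not, and their reading is None.
At some moment in a run one of plug0, plug1, plug2 may be knocked a few centimetres aside while the robot is not near it.
It also fails if it takes over 210 s, if anything falls off the work surface, if the arm or the gripper's body presses on something with over 40 N, if the wrist force passes 120 N, or if a joint passes its speed limit or range.

## Robot

A 7-joint arm with a two-finger parallel gripper is mounted at the origin on the work surface. World frame = base frame: x ahead of the robot, y to its left, z up, the work surface at z = 0. Lengths are in m, angles in rad, forces in N, time in s.
With the tool pointing down it reaches from about 0.425 to 0.875 m from the base axis. Payload 4.7 kg.
Tool frame: the origin (TCP) lies midway between the tips of the shut fingers; the grasp point (between the pads) lies 19 mm behind it; z points along the fingers, y is the direction in which the jaws open and shut (so a half turn about z gives the same grasp; the last joint's range is limited). The gripper opens to 87 mm and grips with 3 to 60 N. Pads are 19 mm wide; open, the fingers measure 117 mm over their backs; the gripper's body (75 mm by 190 mm) begins 51 mm behind the grasp point.
Start: joints at [1.326, 0.321, -0.07, 1.45, 0.023, 1.371, -0.057], TCP at [0.166, -0.628, 0.223] pointing down, gripper open.
Joint ranges: [-2.86, 2.86], [-0.3, 2.09], [-1.38, 1.24], [0.06, 2.45], [-1.56, 4.7], [0.09, 2.05], [-2.69, 2.69]. Speed limits (rad/s): [2.57, 2.57, 3.14, 3.14, 3.14, 3.14, 3.14].

## Interface

Orientations are given as a rotation vector (axis times angle).
In Python, from bench import ctrl, optics gives the robot as it stands. The module is installed in compiled form; this text tells all that it offers.
- The arm moves only by the tool step_arm, never from a script. Its argument "deltas" is a list of rows, each a list of 7 numbers: the turn, a rotation vector about the tool's x, y, z in degrees, then the shift along the tool's x, y, z in mm, then the finger opening in mm, from 0 to 87. A call has exactly 8 rows; each row is the pose to reach, as a shift and turn from the pose commanded when the call began, along the tool's axes at that moment; what a row does not reach only later rows make up. A row lasts 1/8 s, in which the tool goes at most 62.5 mm and 10.7 degrees, less where a joint would pass 70% of its speed; a pose out of reach is approached as far as the arm can. A call with a gripper value outside its range is refused whole. The fingers move at their own pace and stop on an object; "newtons" is the grip in N (left out, the last holds). Time passes only in rows, so rows that repeat a pose let the fingers close, or fill a call up. It gives the time, the measured TCP pose, the force and the opening at its end, in the units of the state.
- ctrl.get_state(): the state, without advancing time (a new reading comes with each control period).
- optics.get_image(name): name is "scene" or "top" or "wrist"; returns the picture (480x640x3 uint8, red, green, blue); there is no depth.
- optics.get_calibration(name): a dict with "K" (3x3 intrinsics, pixels), "R" (3x3) and "t" (3): a world point X has camera coordinates R X + t. Camera axes: x right, y down, z forward; pixel columns grow to the right and rows downward; lengths in m; the calibration is good to about 2 mm. The wrist camera is an equidistant fisheye: a pixel r from the principal point sees the ray r / f radians off the axis. A picture is of the moment at which its call begins: read the wrist's pose just before it. get_calibration takes no time and is no camera call; for the wrist camera it gives the pose at the moment of the call.
- ctrl.close_job(): hands the job in, once; it reports no verdict.
The state is a dict: "time": time; "joint_positions": joint angles; "qd": joint speeds; "joint_torque": joint torques, N m; "position": TCP position; "tool_rot": TCP orientation; "ft_force": force on the tool from outside, world axes, zero at the start; "torque": the same for the moment, N m; "grip_width": opening from 0.0 (shut) to 1.0 (fully open).
Only numpy, scipy, OpenCV 4.12 (cv2) and the standard library are available. Lean on these libraries where they do the work, as an engineer would, in place of code of your own. Each camera call takes 0.05 s, during which the arm holds its last target.

## Working session

There is one attempt and no reset: what is moved stays moved. The work goes in short steps, Python scripts to look and compute and a tool call to move; the robot and the scene stay as the last step left them, time stands still between calls to the robot, and variables do not carry over. Pictures are saved under pics/ and viewed, and the job is handed in when it is done.

Besides the shell and the picture viewer there is one more tool, called after ">>>" in YAML: its name, and indented under it one key for each argument. step_arm: Moves the arm, as the interface text tells. Its arguments: {"type":"object","properties":{"deltas":{"type":"array"},"newtons":{"type":"number"}},"required":["deltas"]}

```bash
ls; mkdir -p pics
cat > h.py <<'E'
import numpy as np, cv2
from bench import ctrl, optics
from scipy.spatial.transform import Rotation as Rn
def snap(name, fn):
    im=optics.get_image(name); cv2.imwrite('pics/'+fn, im[:,:,::-1]); return im
def ray(cal,u,v,fish=False):
    K=np.array(cal['K']);R=np.array(cal['R']);t=np.array(cal['t'])
    x=(u-K[0,2])/K[0,0]; y=(v-K[1,2])/K[1,1]
    if fish:
        r=np.hypot(x,y); d=np.array([x/r*np.sin(r),y/r*np.sin(r),np.cos(r)]) if r>1e-9 else np.array([0,0,1.])
    else: d=np.array([x,y,1.])
    return -R.T@t, R.T@d
def onplane(cal,u,v,z,fish=False):
    o,d=ray(cal,u,v,fish); return o+d*(z-o[2])/d[2]
def proj(cal,X,fish=False):
    K=np.array(cal['K']);c=np.array(cal['R'])@np.array(X)+np.array(cal['t'])
    if fish:
        r=np.hypot(c[0],c[1]); th=np.arctan2(r,c[2]); x,y=c[0]/r*th,c[1]/r*th
    else: x,y=c[0]/c[2],c[1]/c[2]
    return K[0,0]*x+K[0,2],K[1,1]*y+K[1,2]
E
python3 - <<'E'
from h import *
s=ctrl.get_state(); print(s)
snap('scene','s0.png'); snap('top','t0.png'); snap('wrist','w0.png')
for n in ['scene','top','wrist']: print(n,optics.get_calibration(n))
E
```

```text
pics
{'time': 0.0, 'joint_positions': array([ 1.32610384,  0.32179533, -0.07008575,  1.45171414,  0.02261596,
        1.37079323, -0.05688854]), 'qd': array([ 1.40787786e-03, -1.62224346e-03,  6.13857651e-05,  3.10717245e-03,
        1.95530309e-03, -3.30502726e-04, -2.87049408e-04]), 'joint_torque': array([ 6.79723507e-04, -4.91276479e+01, -4.03655414e-01, -3.12531602e+01,
       -6.39025401e-02,  4.37509152e-02,  1.93398964e-04]), 'position': array([ 0.16614377, -0.62781725,  0.22145985]), 'tool_rot': array([-3.11344655e+00, -4.05206387e-01,  5.69492517e-04]), 'ft_force': array([ 0.24812844, -1.04899815, -0.05282964]), 'torque': array([ 0.04293308, -0.01001413, -0.00826682]), 'grip_width': 1.0006738303728517}
scene {'K': array([[498.0350207 ,   0.        , 322.19277616],
       [  0.        , 498.0350207 , 249.82977487],
       [  0.        ,   0.        ,   1.        ]]), 'R': array([[ 0.57444933,  0.81841551,  0.01428332],
       [ 0.66705487, -0.45795298, -0.58763668],
       [-0.47438989,  0.34709526, -0.80899883]]), 't': array([-0.34957551, -0.30539394,  1.65860293])}
top {'K': array([[445.76780238,   0.        , 322.27209677],
       [  0.        , 445.76780238, 236.1284455 ],
       [  0.        ,   0.        ,   1.        ]]), 'R': array([[ 0.01851322, -0.9997627 , -0.01148104],
       [-0.99900778, -0.01803159, -0.0407225 ],
       [ 0.04050581,  0.01222355, -0.99910453]]), 't': array([0.01169009, 0.55142852, 1.09097345])}
wrist {'K': array([[371.64829954,   0.        , 321.72597913],
       [  0.        , 371.64829954, 245.33789747],
       [  0.        ,   0.        ,   1.        ]]), 'R': array([[ 0.25664255, -0.96650551, -0.00130388],
       [-0.93257701, -0.24798715,  0.26230231],
       [-0.25383997, -0.06610196, -0.96498487]]), 't': array([-0.64995047, -0.03233864,  0.38944643])}
```

View pics/s0.png

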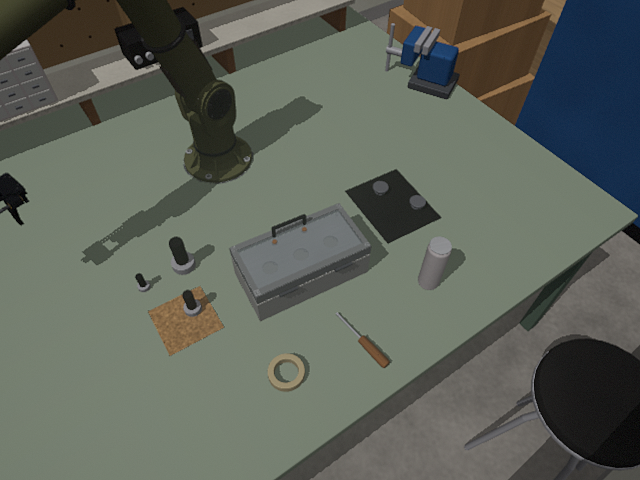

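View pics/t0.png

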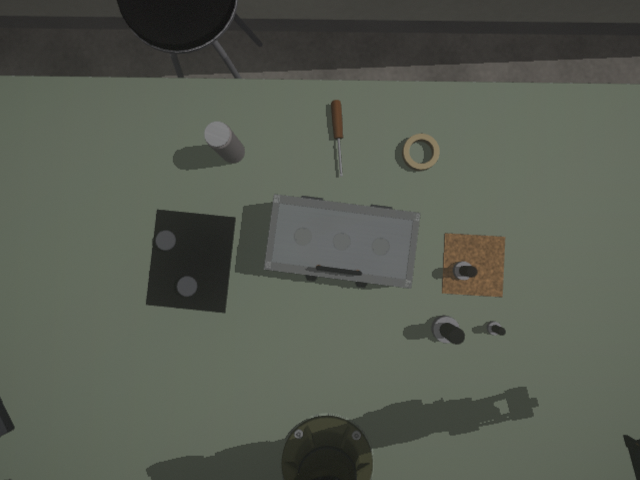

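View pics/w0.png

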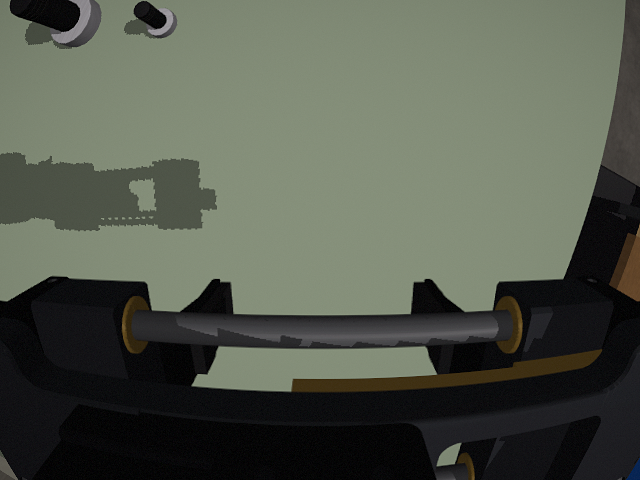

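Scene view: box around (300,260) with its handle at (289,225). Plugs are on the black mat at (381,188) and (418,202), with no third one visible. The cork mat is at (186,318). 
Driver candidates in the top view are on the cork (465,270), a big one at (447,330) and a small one at (494,327). The one on the cork fits the description, so I'll check its size.

Run:
```python
from h import *
im=cv2.imread('pics/t0.png'); cal=optics.get_calibration('top')
cv2.imwrite('pics/t0c1.png',cv2.resize(im[180:300,255:425],None,fx=4.7,fy=4.7,interpolation=cv2.INTER_CUBIC))
cv2.imwrite('pics/t0c2.png',cv2.resize(im[225:350,415:520],None,fx=4.8,fy=4.8,interpolation=cv2.INTER_CUBIC))
b=im[200:320,140:245]; cv2.imwrite('pics/t0c3.png',cv2.resize(cv2.convertScaleAbs(b,alpha=1.7),None,fx=4.8,fy=4.8,interpolation=cv2.INTER_CUBIC))
```

```text
(no output)
```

View pics/t0c1.png

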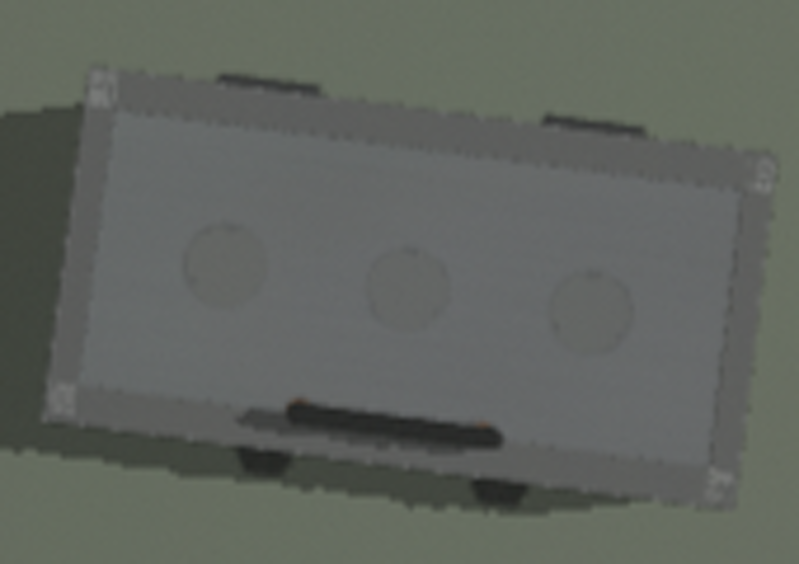

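View pics/t0c2.png

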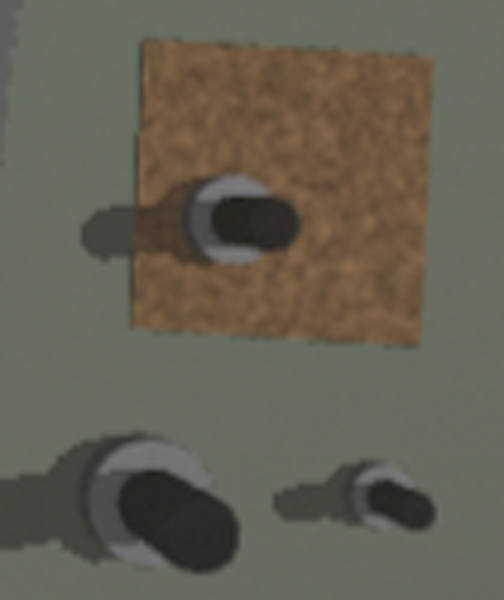

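View pics/t0c3.png

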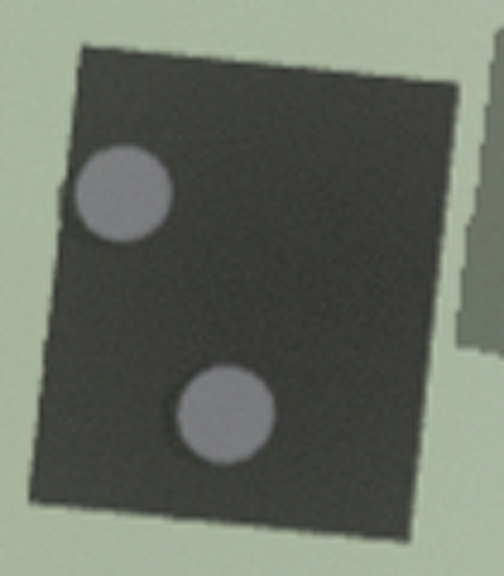

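```bash
cat > m0.py <<'E'
from h import *
cal=optics.get_calibration('top')
f=lambda x,y,s,ox,oy:((x+.5)/s-.5+ox,(y+.5)/s-.5+oy)
print('cam',-np.array(cal['R']).T@np.array(cal['t']))
H=[onplane(cal,*f(x,y,4.7,255,180),.09) for x,y in [(225,264),(408,289),(591,312)]]
print('holes',np.round(H,4), 'spacing',[np.linalg.norm(H[i+1]-H[i]) for i in (0,1)])
C=[onplane(cal,*f(x,y,4.7,255,180),.124) for x,y in [(90,66),(778,152),(736,508),(44,418)]]
print('cover corners',np.round(C,4),np.linalg.norm(C[0]-C[1]),np.linalg.norm(C[1]-C[2]),'c',np.mean(C,0))
B=[onplane(cal,*f(x,y,4.7,255,180),.154) for x,y in [(292,409),(497,438)]]
print('bar',np.round(B,4),np.mean(B,0),np.linalg.norm(B[0]-B[1]))
for d in [C[0]-C[1],H[0]-H[2],B[0]-B[1],C[3]-C[2]]: print('yaw of y',np.degrees(np.arctan2(d[1],d[0]))-90)
P=[onplane(cal,*f(x,y,4.8,140,200),.027) for x,y in [(124,193),(226,414)]]
print('plugs',np.round(P,4))
a=onplane(cal,*f(76,193,4.8,140,200),.027);b=onplane(cal,*f(172,193,4.8,140,200),.027);print('dia',np.linalg.norm(a-b))
M=[onplane(cal,*f(x,y,4.8,415,225),.002) for x,y in [(142,38),(433,57),(420,347),(133,328)]]
print('cork',np.round(np.mean(M,0),4),np.linalg.norm(M[0]-M[1]))
print('driver top',onplane(cal,*f(274,223,4.8,415,225),.082))
a=onplane(cal,*f(190,218,4.8,415,225),.02);b=onplane(cal,*f(272,218,4.8,415,225),.02);print('foot dia~',np.linalg.norm(a-b),(a+b)/2)
E
python3 m0.py
python3 - <<'E'
from h import *
im=cv2.imread('pics/t0.png').astype(int)
cal=optics.get_calibration('top')
sub=im[225:350,415:520]
bl=((sub.max(2)<52)).astype(np.uint8)
n,l,st,c=cv2.connectedComponentsWithStats(bl)
for i in range(1,n):
    if st[i,4]>20: print(st[i],c[i]+[415,225])
E
```

```text
cam [0.5064742  0.00829488 1.11258628]
holes [[ 0.5479  0.0663  0.09  ]
 [ 0.5373 -0.0233  0.09  ]
 [ 0.5277 -0.1126  0.09  ]] spacing [np.float64(0.09022423753525247), np.float64(0.0898339477147183)]
cover corners [[ 0.6394  0.1304  0.124 ]
 [ 0.6042 -0.1958  0.124 ]
 [ 0.4364 -0.1777  0.124 ]
 [ 0.4723  0.1483  0.124 ]] 0.3280472421545075 0.16877614427307264 c [ 0.53807401 -0.02370605  0.124     ]
bar [[ 0.4796  0.0307  0.154 ]
 [ 0.4682 -0.063   0.154 ]] [ 0.47389092 -0.01616706  0.154     ] 0.09442245451968019
yaw of y -6.172671603658216
yaw of y -6.437925730319705
yaw of y -6.955440888385141
yaw of y -6.296622093203297
plugs [[0.5345 0.4051 0.027 ]
 [0.4234 0.3494 0.027 ]]
dia 0.04913316759232576
cork [ 0.4876 -0.3536  0.002 ] 0.1502206826963999
driver top [ 0.47412772 -0.32387984  0.082     ]
foot dia~ 0.04148241183244915 [ 0.47430228 -0.32210237  0.02      ]
[ 44  41  18  11 154] [467.38311688 270.83116883]
[ 25  98  24  21 343] [451.63556851 332.9271137 ]
[ 77 100  13  10  82] [497.86585366 329.63414634]
```

```bash
cat >> h.py <<'E'
def down(yaw_deg):
    """tool z down, tool y (jaw) at world yaw"""
    a=np.radians(yaw_deg); y=np.array([np.cos(a),np.sin(a),0]); z=np.array([0,0,-1.]); x=np.cross(y,z)
    return np.column_stack([x,y,z])
def plan(pos,R=None,s=None):
    s=s or ctrl.get_state(); R0=Rn.from_rotvec(s['tool_rot']).as_matrix()
    if R is None:
        R=R0
    d=R0.T@(np.array(pos)-s['position'])*1000; w=Rn.from_matrix(R0.T@R).as_rotvec(degrees=True)
    r=np.round(np.r_[w,d],1); print('delta',r.tolist()); return r
def st():
    s=ctrl.get_state(); R0=Rn.from_rotvec(s['tool_rot']).as_matrix()
    print('t%.2f pos %s jawyaw %.2f toolz %s grip %.1f F %s q %s'%(s['time'],np.round(s['position'],4),np.degrees(np.arctan2(R0[1,1],R0[0,1])),np.round(R0[:,2],3),s['grip_width']*87,np.round(s['ft_force'],1),np.round(s['joint_positions'],2))); return s
E
python3 - <<'E'
from h import *
s=st()
for yaw in (-6.4,173.6): plan([.4731,-.0165,.25],down(yaw))
E
```

```text
t0.15 pos [ 0.1662 -0.628   0.2217] jawyaw -75.17 toolz [-0.     0.001 -1.   ] grip 86.9 F [ 0.  -0.3 -0.3] q [ 1.33  0.32 -0.07  1.45  0.02  1.37 -0.06]
delta [-0.1, -0.0, -68.8, 453.2, -512.6, -27.6]
delta [-0.0, 0.1, 111.2, 453.2, -512.6, -27.6]
```

Run:
```python
from h import *
plan([.43,-.33,.30],down(-38))
```

```text
delta [-0.1, -0.0, -37.2, 331.3, -220.7, -78.0]
```

>>> step_arm:
  deltas:
    - [0, 0, -3, 20, -14, -10, 40]
    - [0, 0, -8, 65, -45, -25, 40]
    - [0, 0, -13, 110, -75, -40, 40]
    - [0, 0, -18, 160, -108, -55, 40]
    - [0, 0, -24, 210, -140, -65, 40]
    - [0, 0, -30, 260, -175, -75, 40]
    - [0, 0, -35, 305, -205, -78, 40]
    - [0, 0, -37, 331, -221, -78, 40]
  newtons: 15

```text
time: 1.15
position: [0.4323, -0.3258, 0.3018]
tool_rot: [2.819, 1.383, 0.001]
ft_force: [-0.1, 0.1, 0.5]
grip_width: 0.46
```

Run:
```python
from h import *
st();plan([.4731,-.0165,.27],down(-6.4))
```

```text
t1.15 pos [ 0.4323 -0.3258  0.3018] jawyaw -37.73 toolz [ 0.001 -0.001 -1.   ] grip 40.0 F [-0.1  0.1  0.5] q [ 0.97  0.08 -0.4   1.59  0.03  1.48 -0.09]
delta [0.1, 0.0, -31.3, 269.6, -157.1, 31.5]
```

>>> step_arm:
  deltas:
    - [0, 0, -3, 20, -12, 2, 40]
    - [0, 0, -8, 65, -40, 8, 40]
    - [0, 0, -13, 115, -70, 14, 40]
    - [0, 0, -19, 165, -98, 20, 40]
    - [0, 0, -25, 215, -126, 26, 40]
    - [0, 0, -29, 255, -149, 30, 40]
    - [0, 0, -31.3, 269.6, -157, 31.5, 40]
    - [0, 0, -31.3, 269.6, -157, 31.5, 40]

```text
time: 2.15
position: [0.4725, -0.0216, 0.2688]
tool_rot: [2.35, 2.084, -0.002]
ft_force: [0.5, -0.6, 0.1]
grip_width: 0.459
```

Run:
```python
from h import *
st()
cal=optics.get_calibration('wrist'); im=snap('wrist','w1.png')
for X in [[.4731,-.0165,.154],[.4796,.0307,.154],[.4682,-.063,.154]]: print(proj(cal,X,True))
snap('scene','s1.png')
```

```text
t2.15 pos [ 0.4725 -0.0216  0.2688] jawyaw -6.86 toolz [-0.001 -0.001 -1.   ] grip 40.0 F [ 0.5 -0.6  0.1] q [ 0.71 -0.07 -0.68  1.78 -0.04  1.42 -0.08]
(np.float64(321.62782804092234), np.float64(233.42765747643315))
(np.float64(322.7707596533617), np.float64(170.98675957418723))
(np.float64(322.45175804391596), np.float64(290.2462820754836))
```

View pics/w1.png

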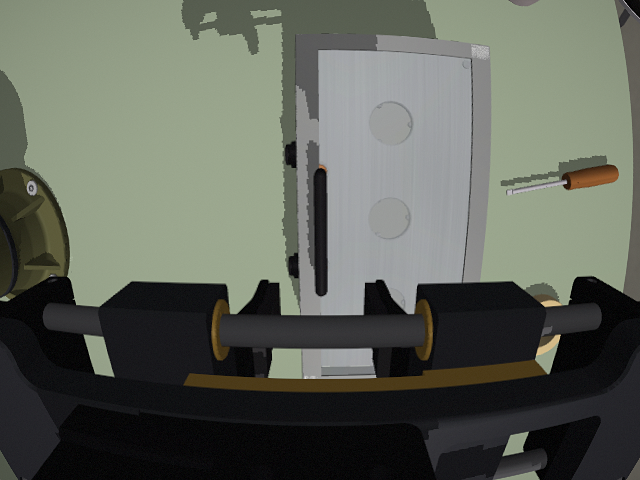

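View pics/s1.png

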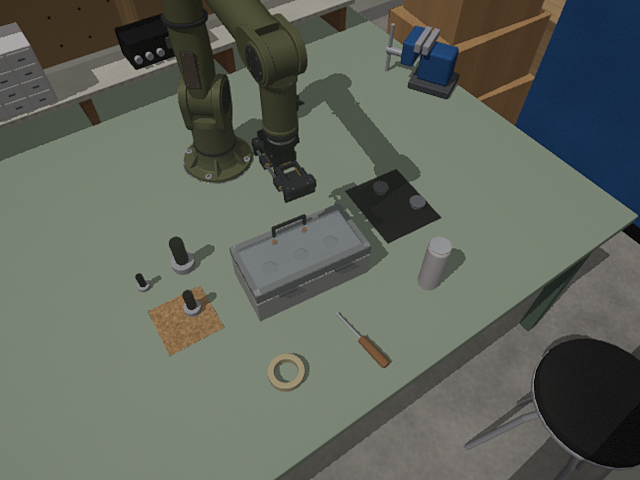

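```bash
cp m0.py m1.py
python3 - <<'E'
from h import *
s=st()
cal=optics.get_calibration('wrist')
print('wcam',-np.array(cal['R']).T@np.array(cal['t']))
for u,v in [(389.5,218),(391,123)]: print(onplane(cal,u,v,.09,True))
print('bar',onplane(cal,321,170,.154,True),onplane(cal,321,295,.154,True))
plan([.473,-.0165,.141],down(-6.4))
E
```

```text
t2.25 pos [ 0.4726 -0.0235  0.2689] jawyaw -7.09 toolz [-0.001 -0.001 -1.   ] grip 39.6 F [-0.6 -0.8 -0.3] q [ 0.71 -0.07 -0.68  1.78 -0.04  1.42 -0.08]
wcam [0.48153145 0.04708361 0.43053341]
[ 0.53672392 -0.02650259  0.09      ]
[0.54688679 0.06181647 0.09      ]
bar [0.47874285 0.02961361 0.154     ] [ 0.46650999 -0.06892766  0.154     ]
delta [-0.0, 0.1, -0.7, 7.2, -0.4, 127.9]
```

>>> step_arm:
  deltas:
    - [0, 0, 0.3, 2, 0, 10, 40]
    - [0, 0, 0.7, 4, 0, 30, 40]
    - [0, 0, 0.7, 6, 0, 55, 40]
    - [0, 0, 0.7, 7, 0, 80, 40]
    - [0, 0, 0.7, 7, 0, 103, 40]
    - [0, 0, 0.7, 7, 0, 120, 40]
    - [0, 0, 0.7, 7, 0, 128, 40]
    - [0, 0, 0.7, 7, 0, 128, 40]

```text
time: 3.25
position: [0.4736, -0.0143, 0.1408]
tool_rot: [-2.363, -2.069, 0.0]
ft_force: [0.6, 0.5, -0.4]
grip_width: 0.464
```

Run:
```python
from h import *
snap('scene','s2.png');s=st();plan([.473,-.0165,.141],down(-6.4)); snap('wrist','w2.png')
```

```text
t3.30 pos [ 0.4741 -0.0142  0.1414] jawyaw -7.59 toolz [ 0.001 -0.    -1.   ] grip 40.0 F [0.3 0.2 0.5] q [ 0.69  0.04 -0.72  1.96  0.03  1.16 -0.18]
delta [0.0, -0.0, -1.2, -2.4, -0.8, 0.4]
```

View pics/w2.png

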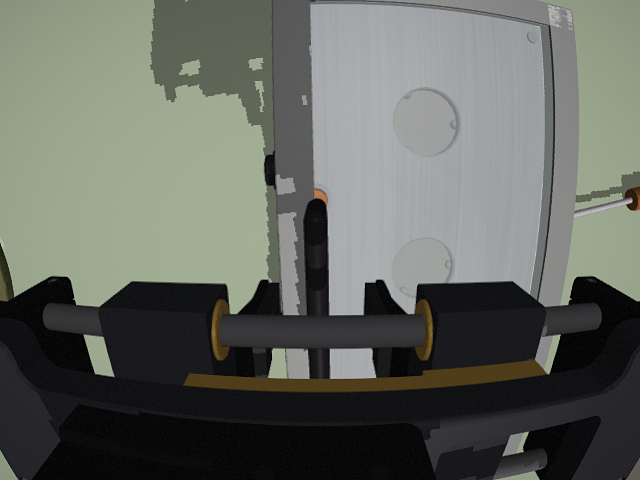

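The bar (column 316) sits between the fingers (272 to 370). Closing on it.

>>> step_arm:
  deltas:
    - [0, 0, -1, -2, -0.8, 0, 20]
    - [0, 0, -1.2, -2, -0.8, 0, 8]
    - [0, 0, -1.2, -2, -0.8, 0, 5]
    - [0, 0, -1.2, -2, -0.8, 0, 5]
    - [0, 0, -1.2, -2, -0.8, 0, 5]
    - [0, 0, -1.2, -2, -0.8, 0, 5]
    - [0, 0, -1.2, -2, -0.8, 0, 5]
    - [0, 0, -1.2, -2, -0.8, 0, 5]
  newtons: 15

```text
time: 4.35
position: [0.4721, -0.0159, 0.141]
tool_rot: [-2.341, -2.094, 0.002]
ft_force: [-5.6, 0.5, 4.2]
grip_width: 0.102
```

Run:
```python
from h import *
s=st()
p0=s['position']; th=np.radians(-6.4); bx=np.array([np.cos(th),np.sin(th),0])
R0=Rn.from_rotvec(s['tool_rot']).as_matrix()
r=np.hypot(.150,.064);a0=np.arctan2(.064,.150)
for phi in np.linspace(0,1.62,17):
    a=a0+phi
    d=bx*(-r*np.cos(a)+.150)+np.array([0,0,r*np.sin(a)-.064])
    print(round(phi,2),np.round(R0.T@d*1000,1), np.round(p0+d,3))
```

```text
t4.35 pos [ 0.4721 -0.0159  0.141 ] jawyaw -6.37 toolz [-0.001 -0.    -1.   ] grip 8.9 F [-5.6  0.5  4.2] q [ 0.69  0.04 -0.72  1.96  0.03  1.16 -0.15]
0.0 [0. 0. 0.] [ 0.472 -0.016  0.141]
0.1 [ -0.    7.2 -14.8] [ 0.479 -0.017  0.156]
0.2 [ -0.   15.9 -28.9] [ 0.488 -0.018  0.17 ]
0.3 [ -0.   25.9 -42. ] [ 0.498 -0.019  0.183]
0.4 [ -0.   37.3 -54. ] [ 0.509 -0.02   0.195]
0.51 [ -0.   49.8 -64.8] [ 0.522 -0.021  0.206]
0.61 [ -0.1  63.3 -74.3] [ 0.535 -0.023  0.215]
0.71 [ -0.1  77.7 -82.3] [ 0.549 -0.025  0.223]
0.81 [ -0.1  92.8 -88.9] [ 0.564 -0.026  0.23 ]
0.91 [-1.000e-01  1.085e+02 -9.390e+01] [ 0.58  -0.028  0.235]
1.01 [-1.000e-01  1.247e+02 -9.730e+01] [ 0.596 -0.03   0.238]
1.11 [-1.000e-01  1.411e+02 -9.900e+01] [ 0.612 -0.032  0.24 ]
1.22 [-1.000e-01  1.576e+02 -9.910e+01] [ 0.629 -0.033  0.24 ]
1.32 [-1.00e-01  1.74e+02 -9.75e+01] [ 0.645 -0.035  0.238]
1.42 [-1.000e-01  1.902e+02 -9.430e+01] [ 0.661 -0.037  0.235]
1.52 [-1.00e-01  2.06e+02 -8.94e+01] [ 0.677 -0.039  0.23 ]
1.62 [-1.000e-01  2.212e+02 -8.300e+01] [ 0.692 -0.041  0.224]
```

>>> step_arm:
  deltas:
    - [0, 0, 0, 0, 3, -7, 5]
    - [0, 0, 0, 0, 10, -20, 5]
    - [0, 0, 0, 0, 18, -32, 5]
    - [0, 0, 0, 0, 28, -44, 5]
    - [0, 0, 0, 0, 40, -56, 5]
    - [0, 0, 0, 0, 50, -65, 5]
    - [0, 0, 0, 0, 63, -74, 5]
    - [0, 0, 0, 0, 78, -82, 5]

```text
time: 5.35
position: [0.5511, -0.0248, 0.2256]
tool_rot: [2.341, 2.093, 0.0]
ft_force: [-4.3, 0.3, 4.6]
grip_width: 0.106
```

Run:
```python
from h import *
snap('scene','s3.png');st();
```

```text
t5.40 pos [ 0.5538 -0.0251  0.2267] jawyaw -6.44 toolz [ 0.005 -0.    -1.   ] grip 9.2 F [-2.9 -1.3  8.5] q [ 0.65  0.17 -0.72  1.67  0.11  1.34 -0.2 ]
```

View pics/s3.png

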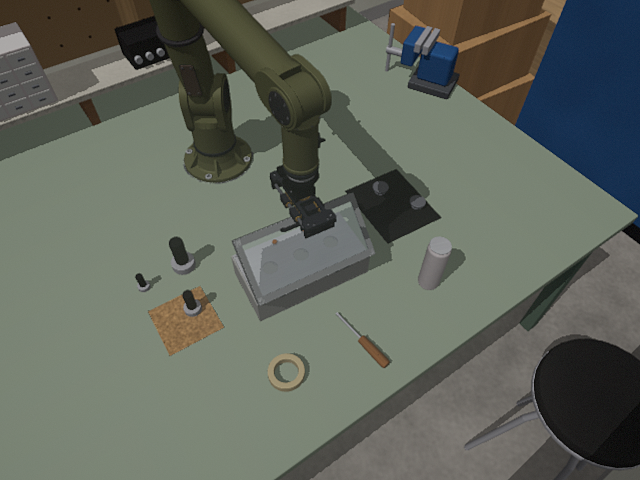

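>>> step_arm:
  deltas:
    - [0, 0, 0, 0, 15, -7, 5]
    - [0, 0, 0, 0, 30, -12, 5]
    - [0, 0, 0, 0, 47, -15, 5]
    - [0, 0, 0, 0, 63, -17, 5]
    - [0, 0, 0, 0, 80, -17, 5]
    - [0, 0, 0, 0, 96, -15, 5]
    - [0, 0, 0, 0, 112, -12, 5]
    - [0, 0, 0, 0, 127, -7, 5]

```text
time: 6.4
position: [0.6788, -0.0395, 0.2312]
tool_rot: [2.341, 2.091, 0.004]
ft_force: [-1.6, 0.2, 1.2]
grip_width: 0.106
```

>>> step_arm:
  deltas:
    - [0, 0, 0, 0, 6, 2, 5]
    - [0, 0, 0, 0, 12, 4, 5]
    - [0, 0, 0, 0, 15, 6, 5]
    - [0, 0, 0, 0, 17, 7, 5]
    - [0, 0, 0, 0, 17, 7, 5]
    - [0, 0, 0, 0, 17, 7, 5]
    - [0, 0, 0, 0, 17, 7, 5]
    - [0, 0, 0, 0, 17, 7, 5]

```text
time: 7.4
position: [0.6891, -0.0406, 0.2262]
tool_rot: [-2.339, -2.092, 0.011]
ft_force: [-16.5, -1.5, 17.1]
grip_width: 0.109
```

Run:
```python
from h import *
snap('scene','s4.png');st();snap('wrist','w4.png')
```

```text
t7.45 pos [ 0.6891 -0.0406  0.2261] jawyaw -6.36 toolz [-0.008 -0.002 -1.   ] grip 9.4 F [-15.8  -1.2  17.6] q [ 0.48  0.49 -0.67  1.3   0.3   1.45 -0.28]
```

View pics/s4.png

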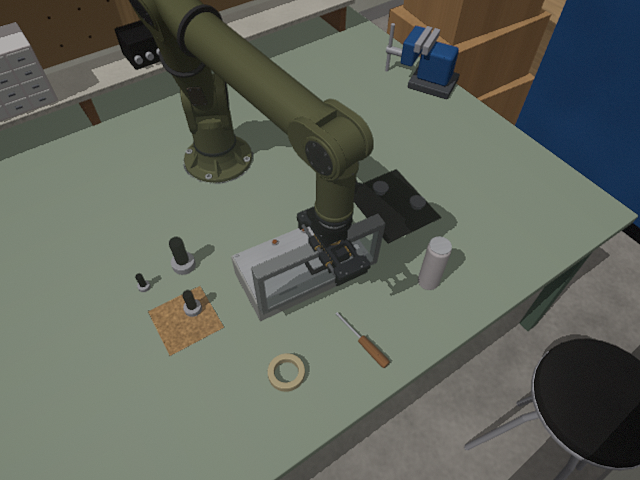

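View pics/w4.png

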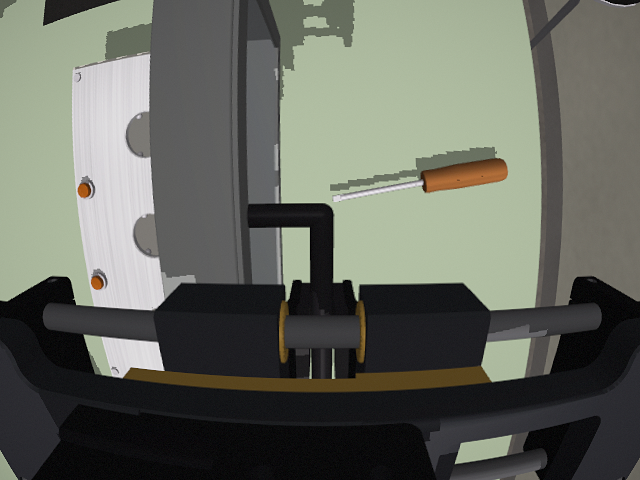

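>>> step_arm:
  deltas:
    - [0, 0, 0, 0, -2, -2, 5]
    - [0, 0, 0, 0, -3, -4, 5]
    - [0, 0, 0, 0, -3, -4, 20]
    - [0, 0, 0, 0, -3, -4, 21]
    - [0, 0, 0, 0, -3, -4, 21]
    - [0, 0, 0, 0, -3, -8, 21]
    - [0, 0, 0, 0, -3, -20, 21]
    - [0, 0, 0, 0, -3, -40, 21]

```text
time: 8.5
position: [0.6902, -0.0403, 0.2639]
tool_rot: [-2.341, -2.094, 0.001]
ft_force: [0.2, -0.4, 0.2]
grip_width: 0.24
```

>>> step_arm:
  deltas:
    - [0, 0, 0, 0, 0, -25, 21]
    - [0, 0, 0, 0, 0, -55, 21]
    - [0, 0, 0, 0, 0, -85, 21]
    - [0, 0, 0, 0, 0, -100, 21]
    - [0, 0, 0, 0, 0, -105, 21]
    - [0, 0, 0, 0, 0, -105, 21]
    - [0, 0, 0, 0, 0, -105, 21]
    - [0, 0, 0, 0, 0, -105, 21]

```text
time: 9.5
position: [0.6901, -0.0404, 0.367]
tool_rot: [-2.341, -2.094, 0.002]
ft_force: [0.3, 0.3, 0.6]
grip_width: 0.236
```

Run:
```python
from h import *
snap('scene','s5.png');st();snap('top','t5.png')
```

```text
t9.55 pos [ 0.6902 -0.0404  0.3672] jawyaw -6.37 toolz [-0.001 -0.    -1.   ] grip 21.0 F [ 0.5 -0.6 -0.4] q [ 0.44  0.47 -0.68  1.04  0.29  1.71 -0.26]
```

View pics/s5.png

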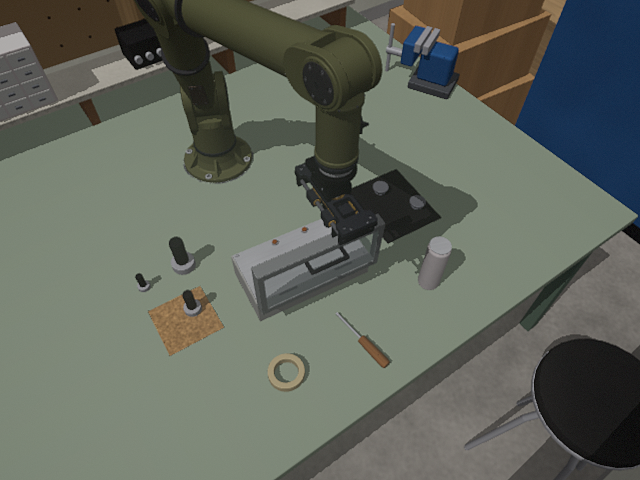

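View pics/t5.png

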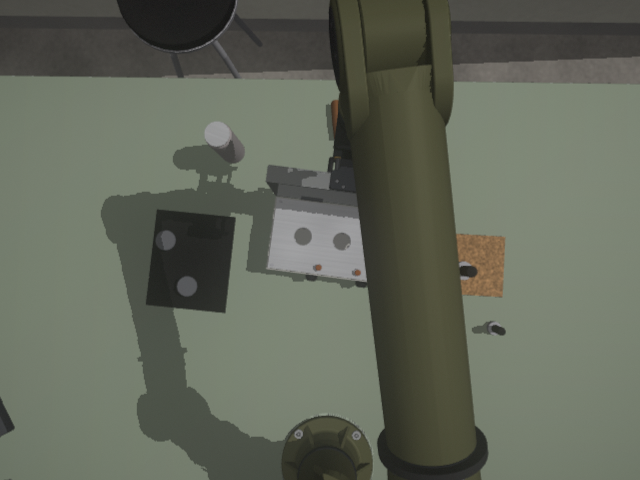

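Run:
```python
from h import *
plan([.56,.18,.34],down(40))
```

```text
delta [-0.1, -0.0, -46.4, 204.6, -153.8, 27.5]
```

>>> step_arm:
  deltas:
    - [0, 0, -4, 15, -10, 0, 70]
    - [0, 0, -10, 45, -30, 3, 70]
    - [0, 0, -17, 75, -55, 8, 70]
    - [0, 0, -24, 105, -80, 14, 70]
    - [0, 0, -31, 135, -105, 20, 70]
    - [0, 0, -38, 165, -128, 25, 70]
    - [0, 0, -44, 190, -145, 27, 70]
    - [0, 0, -46.4, 204, -154, 27.5, 70]

```text
time: 10.6
position: [0.5589, 0.1812, 0.3406]
tool_rot: [1.322, 2.85, -0.0]
ft_force: [0.1, -0.6, -0.5]
grip_width: 0.804
```

Run:
```python
from h import *
st();plan([.4234,.3494,.20],down(83.6))
```

```text
t10.60 pos [0.5589 0.1812 0.3406] jawyaw 40.22 toolz [ 0. -0. -1.] grip 69.9 F [ 0.1 -0.6 -0.5] q [ 0.39  0.26 -0.93  1.39  0.21  1.59  0.19]
delta [-0.0, 0.0, -43.4, 215.9, 5.1, 140.6]
```

>>> step_arm:
  deltas:
    - [0, 0, -3, 12, 0, 6, 70]
    - [0, 0, -8, 35, 0, 18, 70]
    - [0, 0, -13, 58, 1, 32, 70]
    - [0, 0, -19, 82, 2, 47, 70]
    - [0, 0, -25, 105, 2, 62, 70]
    - [0, 0, -29, 125, 3, 75, 70]
    - [0, 0, -32, 140, 3, 82, 70]
    - [0, 0, -32, 144, 3, 85, 70]

```text
time: 11.6
position: [0.4691, 0.2924, 0.2553]
tool_rot: [-0.489, -3.103, 0.0]
ft_force: [0.7, 0.1, -0.1]
grip_width: 0.807
```

Run:
```python
from h import *
st();plan([.4234,.3494,.20],down(83.6))
```

```text
t11.60 pos [0.4691 0.2924 0.2553] jawyaw 72.09 toolz [-0. -0. -1.] grip 70.2 F [ 0.7  0.1 -0.1] q [ 0.34  0.23 -1.08  1.62  0.2   1.42  0.5 ]
delta [-0.0, -0.0, -11.5, 61.0, 40.2, 55.3]
```

>>> step_arm:
  deltas:
    - [0, 0, -1, 6, 4, 5, 70]
    - [0, 0, -3, 16, 11, 14, 70]
    - [0, 0, -5, 27, 18, 24, 70]
    - [0, 0, -7, 38, 25, 34, 70]
    - [0, 0, -9, 48, 32, 44, 70]
    - [0, 0, -11, 56, 37, 51, 70]
    - [0, 0, -11.5, 61, 40, 55, 70]
    - [0, 0, -11.5, 61, 40, 55, 70]

```text
time: 12.6
position: [0.4236, 0.3489, 0.2003]
tool_rot: [-0.176, -3.136, 0.0]
ft_force: [-0.3, -0.1, 0.6]
grip_width: 0.802
```

Run:
```python
from h import *
s=st()
cal=optics.get_calibration('wrist'); im=snap('wrist','w6.png')
for X in [[.4234,.3494,.027],[.5345,.4051,.027]]: print(proj(cal,X,True))
snap('top','t6.png')
```

```text
t12.60 pos [0.4236 0.3489 0.2003] jawyaw 83.57 toolz [-0. -0. -1.] grip 69.8 F [-0.3 -0.1  0.6] q [ 0.24  0.28 -1.13  1.71  0.26  1.32  0.52]
(np.float64(322.9169748959913), np.float64(224.60816066780583))
(np.float64(389.1290958350874), np.float64(325.15332834060956))
```

View pics/w6.png

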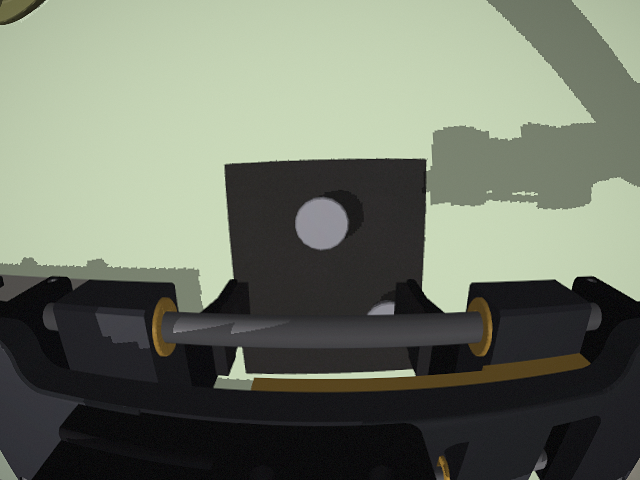

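View pics/t6.png

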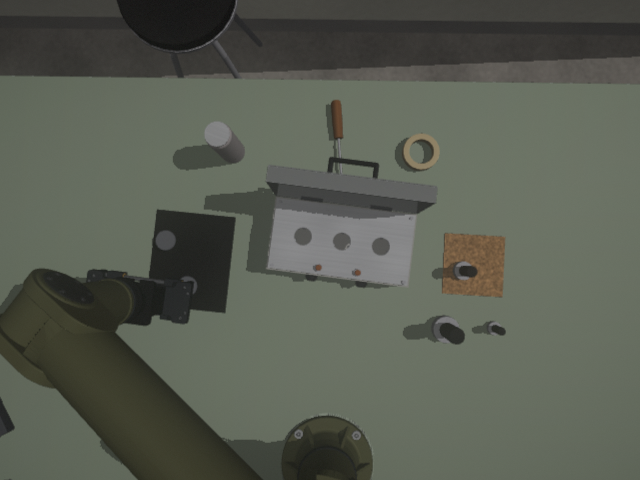

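```bash
cat > blob.py <<'E'
from h import *
def blobs(im,lo,hi,roi,amin=30):
    u0,v0,u1,v1=roi; g=im[v0:v1,u0:u1]
    m=cv2.inRange(g,np.array(lo),np.array(hi)); n,l,s,c=cv2.connectedComponentsWithStats(m)
    return [(c[i]+[u0,v0],s[i]) for i in range(1,n) if s[i,4]>=amin]
E
python3 - <<'E'
from blob import *
cal=optics.get_calibration('wrist'); im=cv2.imread('pics/w6.png')
print(im[223,322],im[180,260])
for c,s in blobs(im,(120,110,110),(200,190,190),(260,170,390,280)): print(c,s, onplane(cal,*c,.027,True))
cal=optics.get_calibration('top'); im=cv2.imread('pics/t6.png'); print(im[236,303],im[236,325])
g=cv2.cvtColor(im,cv2.COLOR_BGR2GRAY)
cv2.imwrite('pics/t6c.png',cv2.resize(im[200:300,260:430],None,fx=4.7,fy=4.7,interpolation=cv2.INTER_CUBIC))
for (u,v) in [(303,236),(342,241),(381,246)]:
    sub=g[v-14:v+15,u-14:u+15]; m=(sub<g[v,u]/2+g[v-3,u+22 if u<350 else u-20]/2).astype(np.uint8)
    n,l,s,c=cv2.connectedComponentsWithStats(m); i=l[14,14]
    cc=c[i]+[u-14,v-14]; print(cc,s[i],onplane(cal,*cc,.09))
E
```

```text
[153 145 147] [40 45 45]
[321.01606621 223.42648491] [  36   28   51   52 2054] [0.42312313 0.34733952 0.027     ]
[80 82 83] [132 131 131]
[302.67647059 235.91176471] [  5   6  18  17 238] [0.54761767 0.06582665 0.09      ]
[341.19148936 240.75744681] [  5   6  18  17 235] [ 0.53808957 -0.02278707  0.09      ]
[380.37142857 246.02857143] [  5   6  18  17 245] [ 0.5276422  -0.11268046  0.09      ]
```

View pics/t6c.png

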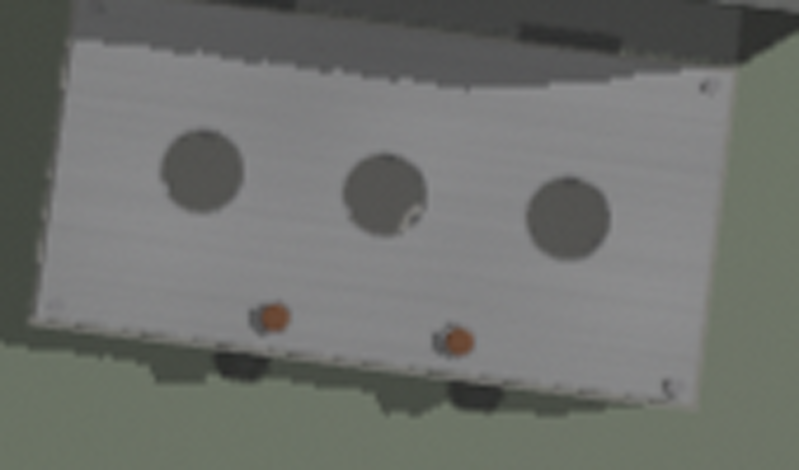

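Run:
```python
from h import *
st();plan([.4232,.348,.018],down(83.6))
```

```text
t12.70 pos [0.4244 0.3484 0.2007] jawyaw 83.49 toolz [ 0. -0. -1.] grip 69.8 F [ 0.1 -0.2  0.1] q [ 0.24  0.28 -1.12  1.71  0.26  1.32  0.52]
delta [-0.0, 0.0, -0.1, 1.2, -0.6, 182.7]
```

>>> step_arm:
  deltas:
    - [0, 0, 0, 1, 0, 12, 70]
    - [0, 0, 0, 1, 0, 35, 70]
    - [0, 0, 0, 1, 0, 62, 70]
    - [0, 0, 0, 1, 0, 90, 70]
    - [0, 0, 0, 1, -0.5, 118, 70]
    - [0, 0, 0, 1, -0.5, 143, 70]
    - [0, 0, 0, 1, -0.5, 160, 70]
    - [0, 0, 0, 1, -0.5, 170, 70]

```text
time: 13.7
position: [0.4227, 0.3479, 0.0295]
tool_rot: [-0.178, -3.136, 0.001]
ft_force: [-0.2, 0.1, 0.7]
grip_width: 0.806
```

Run:
```python
from h import *
snap('wrist','w7.png');st();plan([.4232,.348,.018],down(83.6))
```

```text
t13.75 pos [0.4223 0.3476 0.0288] jawyaw 83.52 toolz [-0.002 -0.001 -1.   ] grip 69.7 F [-0.2  0.2 -0.3] q [ 0.1   0.48 -0.99  1.88  0.46  1.03  0.37]
delta [-0.1, -0.1, -0.1, -0.8, 0.5, 10.8]
```

View pics/w7.png

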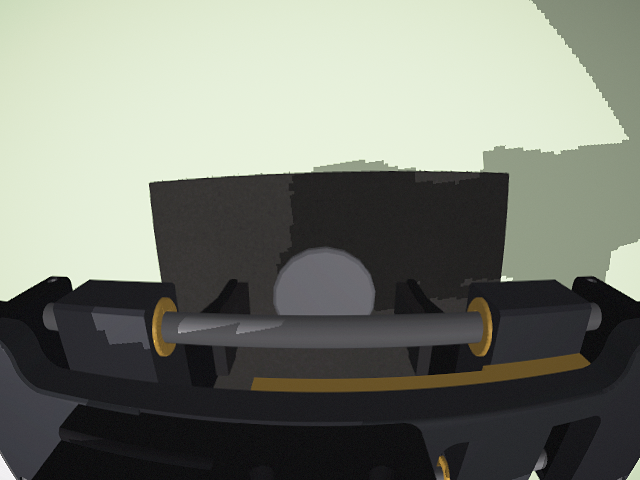

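>>> step_arm:
  deltas:
    - [0, 0, 0, 0, 0.5, 4, 70]
    - [0, 0, 0, -0.5, 0.5, 8, 70]
    - [0, 0, 0, -0.5, 0.5, 10.5, 70]
    - [0, 0, 0, -0.5, 0.5, 10.5, 55]
    - [0, 0, 0, -0.5, 0.5, 10.5, 46]
    - [0, 0, 0, -0.5, 0.5, 10.5, 44]
    - [0, 0, 0, -0.5, 0.5, 10.5, 44]
    - [0, 0, 0, -0.5, 0.5, 10.5, 44]
  newtons: 15

```text
time: 14.75
position: [0.4235, 0.3488, 0.0201]
tool_rot: [0.177, 3.136, 0.0]
ft_force: [0.2, 0.1, 0.9]
grip_width: 0.56
```

Run:
```python
from h import *
s=st(); p=s['position'].copy(); p[2]=.25; plan(p,down(83.6))
```

```text
t14.75 pos [0.4235 0.3488 0.0201] jawyaw 83.53 toolz [ 0.  0. -1.] grip 48.7 F [0.2 0.1 0.9] q [ 0.09  0.49 -0.98  1.89  0.48  1.02  0.36]
delta [0.0, 0.0, -0.1, -0.0, 0.0, -229.9]
```

>>> step_arm:
  deltas:
    - [0, 0, 0, 0, 0, -5, 44]
    - [0, 0, 0, 0, 0, -20, 44]
    - [0, 0, 0, 0, 0, -45, 44]
    - [0, 0, 0, 0, 0, -80, 44]
    - [0, 0, 0, 0, 0, -120, 44]
    - [0, 0, 0, 0, 0, -160, 44]
    - [0, 0, 0, 0, 0, -195, 44]
    - [0, 0, 0, 0, 0, -215, 44]

```text
time: 15.75
position: [0.4236, 0.3494, 0.2376]
tool_rot: [0.177, 3.134, 0.002]
ft_force: [0.3, 0.2, -1.3]
grip_width: 0.556
```

Run:
```python
from h import *
s=st(); plan([.5476,.0658,.263],down(83.6)); snap('wrist','w8.png')
```

```text
t15.75 pos [0.4236 0.3494 0.2376] jawyaw 83.55 toolz [ 0.003  0.001 -1.   ] grip 48.3 F [ 0.3  0.2 -1.3] q [ 0.26  0.25 -1.15  1.66  0.23  1.38  0.54]
delta [0.1, 0.1, -0.0, -155.1, -267.9, -25.4]
```

View pics/w8.png

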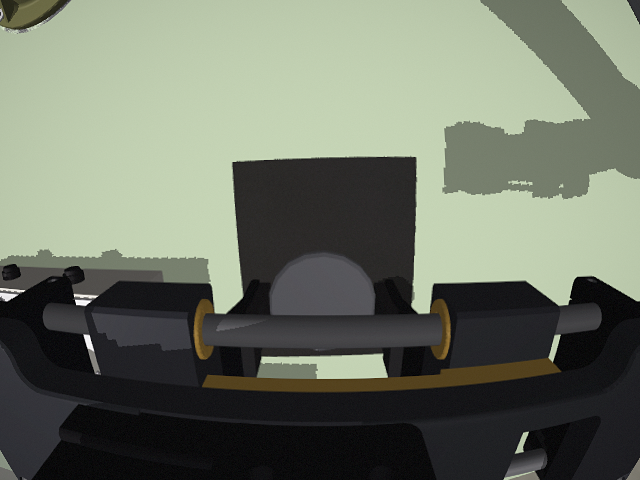

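```bash
cat > flange.py <<'E'
from h import *
from scipy.optimize import least_squares
def flange(im,cal,tcp,dz=.007,roi=(255,240,390,312),r=.025,rowmax=312):
    u0,v0,u1,v1=roi; g=im[v0:v1,u0:u1].astype(int)
    m=((g.min(2)>70)&(abs(g[:,:,2]-g[:,:,1])<14)&(g[:,:,0]>=g[:,:,1]-1)).astype(np.uint8)
    n,l,s,c=cv2.connectedComponentsWithStats(m); i=1+np.argmax(s[1:,4]); m=(l==i).astype(np.uint8)
    print('blob',s[i],im[(v0+v1)//2,(u0+u1)//2])
    pts=[]
    for row in range(m.shape[0]):
        xs=np.where(m[row])[0]
        if len(xs)>5 and v0+row<rowmax:
            pts+= [(xs[0]-.5+u0,row+v0),(xs[-1]+.5+u0,row+v0)]
    W=np.array([onplane(cal,u,v,tcp[2]+dz,True)[:2] for u,v in pts])
    f=lambda p: np.hypot(W[:,0]-p[0],W[:,1]-p[1])-r
    res=least_squares(f,W.mean(0),loss='soft_l1',f_scale=.0005)
    print('centre',np.round(res.x,4),'minus tcp',np.round((res.x-tcp[:2])*1000,2),'rms',np.sqrt(np.mean(f(res.x)**2)))
    f3=lambda p: np.hypot(W[:,0]-p[0],W[:,1]-p[1])-p[2]
    r3=least_squares(f3,np.r_[res.x,r],loss='soft_l1',f_scale=.0005); print('free r',np.round(r3.x,4))
    return res.x
E
python3 - <<'E'
from flange import *
s=st(); cal=optics.get_calibration('wrist'); flange(cv2.imread('pics/w8.png')[:,:,::-1],cal,s['position'])
E
```

```text
t15.80 pos [0.4243 0.3501 0.2392] jawyaw 83.55 toolz [ 0.005  0.002 -1.   ] grip 48.8 F [0.2 2.4 1.1] q [ 0.26  0.25 -1.15  1.65  0.23  1.38  0.54]
blob [  15   13  105   59 4800] [87 85 89]
centre [0.4245 0.3501] minus tcp [0.2  0.06] rms 0.0009126095251706103
free r [0.4223 0.3502 0.0235]
```

Run:
```python
from h import *
s=st(); plan([.5476,.0658,.263],down(83.6))
```

```text
t15.80 pos [0.4243 0.3501 0.2392] jawyaw 83.55 toolz [ 0.005  0.002 -1.   ] grip 48.8 F [0.2 2.4 1.1] q [ 0.26  0.25 -1.15  1.65  0.23  1.38  0.54]
delta [0.2, 0.2, -0.1, -154.5, -268.6, -23.9]
```

>>> step_arm:
  deltas:
    - [0, 0, 0, -8, -14, -5, 44]
    - [0, 0, 0, -28, -50, -12, 44]
    - [0, 0, 0, -54, -94, -18, 44]
    - [0, 0, 0, -82, -142, -23, 44]
    - [0, 0, 0, -110, -190, -26, 44]
    - [0, 0, 0, -134, -233, -28, 44]
    - [0, 0, 0, -150, -260, -28, 44]
    - [0, 0, 0, -154.5, -268.5, -28, 44]

```text
time: 16.8
position: [0.5468, 0.062, 0.2618]
tool_rot: [-0.183, -3.134, -0.0]
ft_force: [-0.4, 0.4, -0.6]
grip_width: 0.561
```

>>> step_arm:
  deltas:
    - [0, 0, 0, 0, 0, 0, 44]
    - [0, 0, 0, 0, 0, 0, 44]
    - [0, 0, 0, 0, 0, 0, 44]
    - [0, 0, 0, 0, 0, 0, 44]
    - [0, 0, 0, 0, 0, 0, 44]
    - [0, 0, 0, 0, 0, 0, 44]
    - [0, 0, 0, 0, 0, 0, 44]
    - [0, 0, 0, 0, 0, 0, 44]

```text
time: 17.8
position: [0.5467, 0.0644, 0.263]
tool_rot: [-0.177, -3.137, 0.0]
ft_force: [-0.4, 0.3, -0.4]
grip_width: 0.56
```

Run:
```python
from flange import *
s=st(); cal=optics.get_calibration('wrist'); im=snap('wrist','w9.png'); snap('scene','s9.png')
try: flange(im,cal,s['position'])
except Exception as e: print(e)
for X in [[.5476,.0658,.09],[.5381,-.0228,.09]]: print(proj(cal,X,True))
```

```text
t17.80 pos [0.5467 0.0644 0.263 ] jawyaw 83.52 toolz [-0. -0. -1.] grip 48.7 F [-0.4  0.3 -0.4] q [ 0.73  0.2  -1.01  1.61  0.17  1.42  1.16]
blob [  17   17  101   55 3708] [74 72 76]
centre [0.5485 0.0637] minus tcp [ 1.78 -0.69] rms 0.0012750612888186975
free r [0.5453 0.0642 0.0228]
(np.float64(323.9590333869993), np.float64(225.67816440922488))
(np.float64(229.20630954349318), np.float64(226.5923593218828))
```

View pics/w9.png

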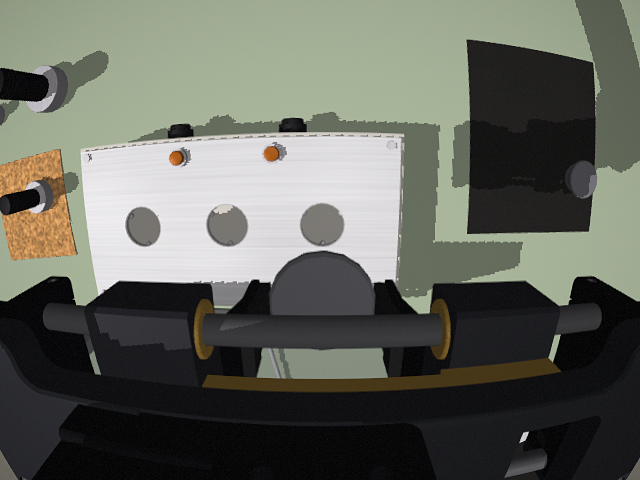

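```bash
cat > hole.py <<'E'
from h import *
def hole(fn,u,v,cal,w=30,z=.09):
    im=cv2.imread('pics/'+fn); g=cv2.cvtColor(im,cv2.COLOR_BGR2GRAY); g=cv2.GaussianBlur(g,(3,3),0)
    sub=g[v-w:v+w+1,u-w:u+w+1]; m=(sub<170).astype(np.uint8)
    n,l,s,c=cv2.connectedComponentsWithStats(m); i=l[w,w]
    ct,_=cv2.findContours((l==i).astype(np.uint8),cv2.RETR_EXTERNAL,cv2.CHAIN_APPROX_NONE)
    ct=max(ct,key=len); h=cv2.convexHull(ct); e=cv2.fitEllipse(h)
    W=np.array([onplane(cal,p[0][0]+u-w,p[0][1]+v-w,z,True) for p in h])
    (cx,cy),r=cv2.minEnclosingCircle((W[:,:2]*1000).astype(np.float32))
    print('ell',e[0][0]+u-w,e[0][1]+v-w,e[1],'world',onplane(cal,e[0][0]+u-w,e[0][1]+v-w,z,True),'minc',cx,cy,r)
E
python3 - <<'E'
from hole import *
cal=optics.get_calibration('wrist'); st()
hole('w9.png',322,224,cal); hole('w9.png',227,226,cal);hole('w9.png',143,226,cal)
E
```

```text
t17.90 pos [0.5467 0.0645 0.263 ] jawyaw 83.53 toolz [ 0. -0. -1.] grip 48.6 F [-0.2  0.4 -0.6] q [ 0.73  0.2  -1.01  1.61  0.17  1.42  1.16]
ell 321.6249485015869 224.53521728515625 (42.974491119384766, 43.66629409790039) world [0.54628722 0.06379665 0.09      ] minc 546.5535888671875 63.79918670654297 20.370468139648438
ell 226.65498542785645 225.1169376373291 (40.42566680908203, 42.407588958740234) world [ 0.53639514 -0.02503216  0.09      ] minc 536.471435546875 -25.281940460205078 20.369247436523438
ell 142.55863571166992 226.33786582946777 (33.92779541015625, 39.81595993041992) world [ 0.52641213 -0.11401697  0.09      ] minc 526.630615234375 -114.49036407470703 20.299381256103516
```

Run:
```python
from h import *
st();plan([.547,.0654,.114],down(83.6))
```

```text
t17.90 pos [0.5467 0.0645 0.263 ] jawyaw 83.53 toolz [ 0. -0. -1.] grip 48.6 F [-0.2  0.4 -0.6] q [ 0.73  0.2  -1.01  1.61  0.17  1.42  1.16]
delta [-0.0, 0.0, -0.1, -0.2, 1.0, 149.0]
```

>>> step_arm:
  deltas:
    - [0, 0, 0, 0, 0.5, 10, 44]
    - [0, 0, 0, 0, 1, 30, 44]
    - [0, 0, 0, 0, 1, 55, 44]
    - [0, 0, 0, 0, 1, 80, 44]
    - [0, 0, 0, 0, 1, 105, 44]
    - [0, 0, 0, 0, 1, 125, 44]
    - [0, 0, 0, 0, 1, 140, 44]
    - [0, 0, 0, 0, 1, 149, 44]

```text
time: 18.9
position: [0.5466, 0.0655, 0.113]
tool_rot: [-0.177, -3.136, -0.0]
ft_force: [-0.5, -0.1, -0.5]
grip_width: 0.559
```

>>> step_arm:
  deltas:
    - [0, 0, 0, 0, 0, 0, 44]
    - [0, 0, 0, 0, 0, 0, 44]
    - [0, 0, 0, 0, 0, 0, 44]
    - [0, 0, 0, 0, 0, 0, 44]
    - [0, 0, 0, 0, 0, 0, 44]
    - [0, 0, 0, 0, 0, 0, 44]
    - [0, 0, 0, 0, 0, 0, 44]
    - [0, 0, 0, 0, 0, 0, 44]

```text
time: 19.9
position: [0.5468, 0.0655, 0.114]
tool_rot: [-0.177, -3.137, 0.0]
ft_force: [-0.5, 0.2, -0.5]
grip_width: 0.557
```

Run:
```python
from h import *
st();plan([.547,.0654,.099],down(83.6)); im=snap('scene','s10.png'); snap('wrist','w10.png')
cv2.imwrite('pics/s10c.png',cv2.resize(im[170:310,220:400,::-1],None,fx=4,fy=4,interpolation=cv2.INTER_CUBIC))
```

```text
t19.90 pos [0.5468 0.0655 0.114 ] jawyaw 83.53 toolz [-0. -0. -1.] grip 48.5 F [-0.5  0.2 -0.5] q [ 0.66  0.33 -0.96  1.81  0.3   1.16  1.06]
delta [-0.0, -0.0, -0.1, -0.2, -0.0, 15.0]
```

View pics/s10c.png

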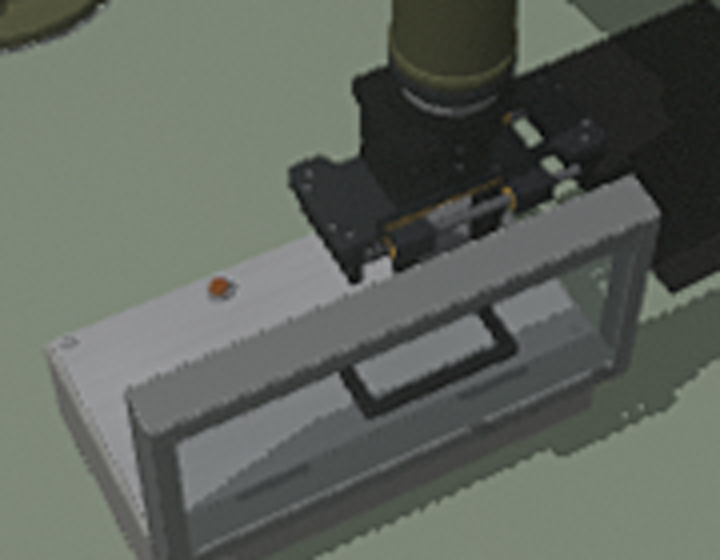

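View pics/w10.png

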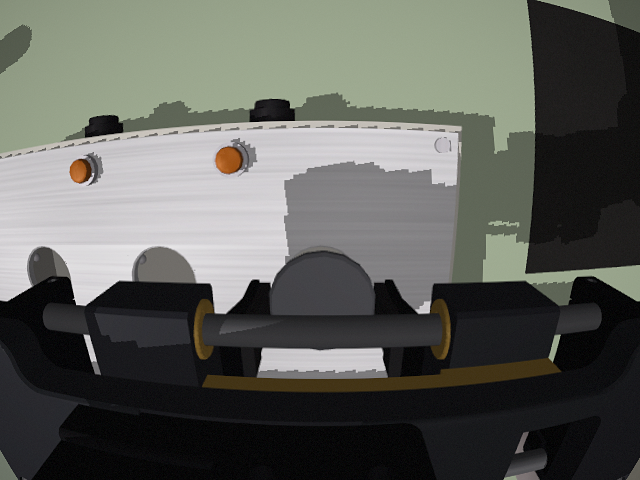

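>>> step_arm:
  deltas:
    - [0, 0, 0, 0, 0, 2, 44]
    - [0, 0, 0, 0, 0, 4, 44]
    - [0, 0, 0, 0, 0, 6, 44]
    - [0, 0, 0, 0, 0, 8, 44]
    - [0, 0, 0, 0, 0, 10, 44]
    - [0, 0, 0, 0, 0, 10, 44]
    - [0, 0, 0, 0, 0, 10, 44]
    - [0, 0, 0, 0, 0, 10, 44]

```text
time: 21.0
position: [0.5469, 0.0655, 0.1041]
tool_rot: [0.177, 3.136, -0.0]
ft_force: [-0.2, 0.9, 0.1]
grip_width: 0.56
```

Run:
```python
from h import *
st();plan([.547,.0654,.099],down(83.6))
```

```text
t21.00 pos [0.5469 0.0655 0.1041] jawyaw 83.53 toolz [ 0. -0. -1.] grip 48.7 F [-0.2  0.9  0.1] q [ 0.65  0.34 -0.96  1.82  0.31  1.14  1.05]
delta [-0.0, 0.0, -0.1, -0.1, -0.0, 5.1]
```

No contact force yet, and the skirt is about 4 mm in.

>>> step_arm:
  deltas:
    - [0, 0, 0, 0, 0, 1, 44]
    - [0, 0, 0, 0, 0, 2, 44]
    - [0, 0, 0, 0, 0, 3, 44]
    - [0, 0, 0, 0, 0, 4, 44]
    - [0, 0, 0, 0, 0, 5, 44]
    - [0, 0, 0, 0, 0, 5, 44]
    - [0, 0, 0, 0, 0, 5, 44]
    - [0, 0, 0, 0, 0, 5, 44]

```text
time: 22.0
position: [0.5468, 0.0654, 0.099]
tool_rot: [-0.177, -3.136, 0.0]
ft_force: [0.4, -0.9, -0.1]
grip_width: 0.556
```

Run:
```python
from h import *
st();snap('wrist','w11.png')
```

```text
t22.00 pos [0.5468 0.0654 0.099 ] jawyaw 83.53 toolz [-0. -0. -1.] grip 48.3 F [ 0.4 -0.9 -0.1] q [ 0.65  0.35 -0.95  1.82  0.31  1.13  1.05]
```

View pics/w11.png

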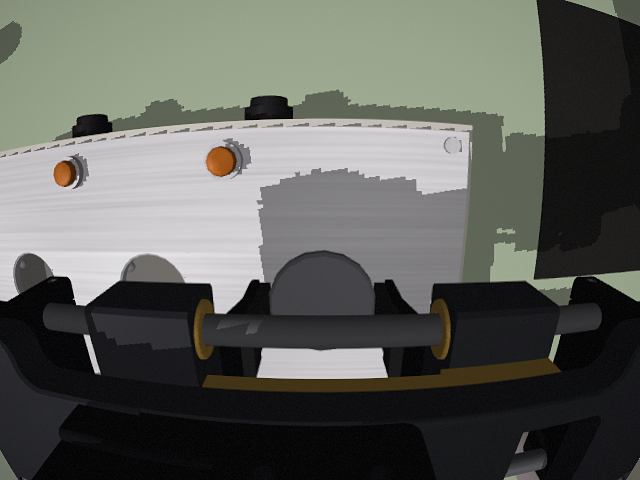

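The plug went in with no force and hasn't shifted in the grip. Releasing and rising.

>>> step_arm:
  deltas:
    - [0, 0, 0, 0, 0, 0, 52]
    - [0, 0, 0, 0, 0, 0, 58]
    - [0, 0, 0, 0, 0, 0, 64]
    - [0, 0, 0, 0, 0, 0, 70]
    - [0, 0, 0, 0, 0, -5, 70]
    - [0, 0, 0, 0, 0, -25, 70]
    - [0, 0, 0, 0, 0, -60, 70]
    - [0, 0, 0, 0, 0, -100, 70]

```text
time: 23.05
position: [0.5468, 0.0657, 0.2012]
tool_rot: [0.177, 3.136, -0.0]
ft_force: [0.2, -0.7, 1.0]
grip_width: 0.804
```

>>> step_arm:
  deltas:
    - [0, 0, 0, 15, 10, -25, 70]
    - [0, 0, 0, 35, 40, -45, 70]
    - [0, 0, 0, 50, 80, -60, 70]
    - [0, 0, 0, 60, 120, -65, 70]
    - [0, 0, 0, 60, 160, -65, 70]
    - [0, 0, 0, 60, 200, -65, 70]
    - [0, 0, 0, 60, 225, -65, 70]
    - [0, 0, 0, 60, 230, -65, 70]

```text
time: 24.05
position: [0.5124, 0.3031, 0.2653]
tool_rot: [0.172, 3.137, 0.003]
ft_force: [-0.3, 0.6, 0.8]
grip_width: 0.803
```

Run:
```python
from h import *
st();snap('top','t12.png'); plan([.5345,.4051,.20],down(83.6)); im=snap('scene','s12.png')
```

```text
t24.05 pos [0.5124 0.3031 0.2653] jawyaw 83.74 toolz [ 0.     0.002 -1.   ] grip 69.9 F [-0.3  0.6  0.8] q [ 0.28  0.36 -1.09  1.5   0.32  1.47  0.65]
delta [0.1, 0.0, 0.1, -10.3, 104.5, 65.2]
```

View pics/t12.png

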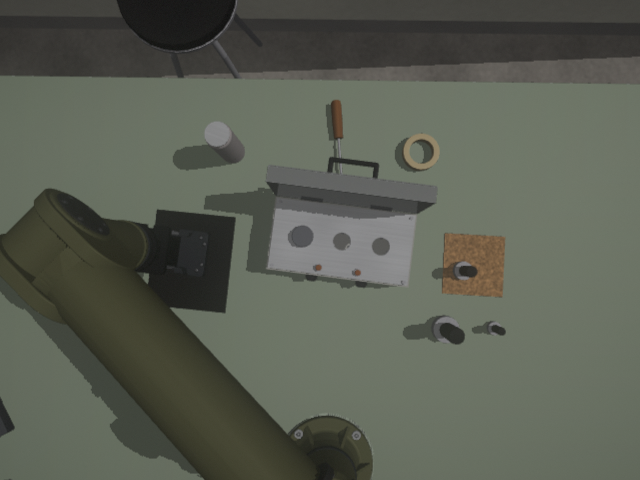

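>>> step_arm:
  deltas:
    - [0, 0, 0, -1, 8, 5, 70]
    - [0, 0, 0, -3, 26, 16, 70]
    - [0, 0, 0, -5, 48, 29, 70]
    - [0, 0, 0, -7, 68, 42, 70]
    - [0, 0, 0, -9, 87, 54, 70]
    - [0, 0, 0, -10, 100, 62, 70]
    - [0, 0, 0, -10, 104, 65, 70]
    - [0, 0, 0, -10, 104, 65, 70]

```text
time: 25.15
position: [0.5349, 0.4026, 0.1991]
tool_rot: [0.178, 3.137, -0.001]
ft_force: [-0.4, 0.9, 0.3]
grip_width: 0.804
```

Run:
```python
from blob import *
s=st(); cal=optics.get_calibration('wrist'); im=snap('wrist','w13.png')[:,:,::-1]
print(proj(cal,[.5345,.4051,.027],True))
for c,s in blobs(im,(115,105,105),(205,195,195),(250,160,400,282),500): print(c,s, onplane(cal,*c,.027,True))
cal=optics.get_calibration('top'); im=cv2.imread('pics/t12.png'); print(im[236,301])
cv2.imwrite('pics/t12c.png',cv2.resize(im[200:300,260:430],None,fx=4.7,fy=4.7,interpolation=cv2.INTER_CUBIC))
```

```text
t25.15 pos [0.5349 0.4026 0.1991] jawyaw 83.51 toolz [-0. -0. -1.] grip 69.9 F [-0.4  0.9  0.3] q [ 0.01  0.56 -1.01  1.4   0.47  1.43  0.46]
(np.float64(325.07401786971366), np.float64(224.4300510023339))
[323.53245532 223.21825024] [  48   38   52   51 2126] [0.53321207 0.40382048 0.027     ]
[85 83 83]
```

View pics/w13.png

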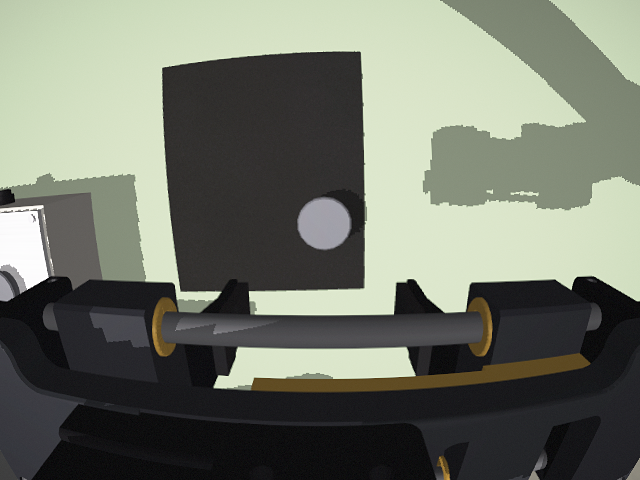

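View pics/t12c.png

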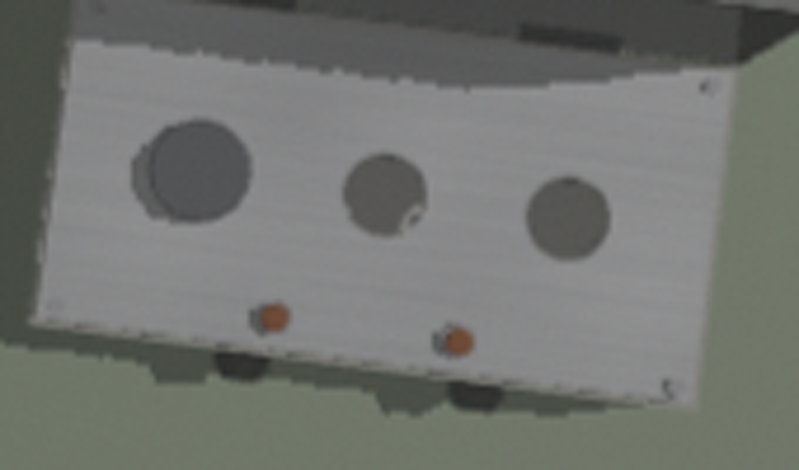

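Run:
```python
from h import *
s=st(); plan([.534,.4051,.019],down(83.6))
cal=optics.get_calibration('top'); p=onplane(cal,260+200.5/4.7-.5,200+171.5/4.7-.5,.1045); print(p)
```

```text
t25.20 pos [0.5351 0.4025 0.1994] jawyaw 83.49 toolz [ 0. -0. -1.] grip 70.2 F [-0.5  1.   0.5] q [ 0.01  0.56 -1.01  1.4   0.47  1.43  0.46]
delta [-0.0, 0.0, -0.1, 1.5, 2.6, 180.4]
[0.54683729 0.06617838 0.1045    ]
```

>>> step_arm:
  deltas:
    - [0, 0, 0, 0.5, 1, 12, 70]
    - [0, 0, 0, 1, 2, 35, 70]
    - [0, 0, 0, 1.5, 2.5, 62, 70]
    - [0, 0, 0, 1.5, 2.5, 90, 70]
    - [0, 0, 0, 1.5, 2.5, 118, 70]
    - [0, 0, 0, 1.5, 2.5, 143, 70]
    - [0, 0, 0, 1.5, 2.5, 160, 70]
    - [0, 0, 0, 1.5, 2.5, 170, 70]

```text
time: 26.2
position: [0.5333, 0.4054, 0.0277]
tool_rot: [-0.177, -3.136, 0.001]
ft_force: [0.0, -0.7, 0.8]
grip_width: 0.802
```

Run:
```python
from h import *
snap('wrist','w14.png');st();plan([.534,.4051,.019],down(83.6))
```

```text
t26.25 pos [0.533  0.4051 0.027 ] jawyaw 83.53 toolz [-0.002 -0.001 -1.   ] grip 70.1 F [-0.2  0.1 -0.7] q [-0.04  0.71 -0.91  1.57  0.59  1.16  0.38]
delta [-0.1, -0.1, -0.1, -1.1, 0.1, 8.0]
```

View pics/w14.png

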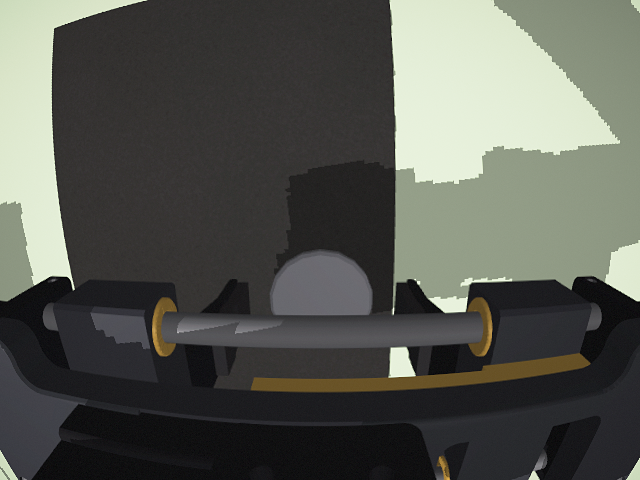

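>>> step_arm:
  deltas:
    - [0, 0, 0, 0, 0, 4, 70]
    - [0, 0, 0, 0, 0, 7, 70]
    - [0, 0, 0, 0, 0, 9.5, 70]
    - [0, 0, 0, 0, 0, 9.5, 55]
    - [0, 0, 0, 0, 0, 9.5, 46]
    - [0, 0, 0, 0, 0, 9.5, 44]
    - [0, 0, 0, 0, 0, 9.5, 44]
    - [0, 0, 0, 0, 0, 9.5, 44]
  newtons: 15

```text
time: 27.25
position: [0.5336, 0.4056, 0.0196]
tool_rot: [0.177, 3.136, 0.0]
ft_force: [-0.2, -0.5, 1.0]
grip_width: 0.56
```

>>> step_arm:
  deltas:
    - [0, 0, 0, 0, 0, -5, 44]
    - [0, 0, 0, 0, 0, -20, 44]
    - [0, 0, 0, 0, 0, -45, 44]
    - [0, 0, 0, 0, 0, -80, 44]
    - [0, 0, 0, 0, 0, -120, 44]
    - [0, 0, 0, 0, 0, -160, 44]
    - [0, 0, 0, 0, 0, -200, 44]
    - [0, 0, 0, 0, 0, -230, 44]

```text
time: 28.25
position: [0.5335, 0.4064, 0.2539]
tool_rot: [0.176, 3.134, 0.004]
ft_force: [0.0, 0.8, -1.0]
grip_width: 0.56
```

Run:
```python
from h import *
s=st(); plan([.537,-.0235,.263],down(83.6)); snap('wrist','w15.png'); st()
```

```text
t28.25 pos [0.5335 0.4064 0.2539] jawyaw 83.56 toolz [ 0.003  0.002 -1.   ] grip 48.8 F [ 0.   0.8 -1. ] q [-0.    0.54 -1.02  1.32  0.45  1.52  0.48]
delta [0.2, 0.2, -0.0, -51.8, -426.8, -10.1]
t28.30 pos [0.5344 0.4078 0.2579] jawyaw 83.55 toolz [ 0.007  0.006 -1.   ] grip 48.7 F [0.3 1.  2. ] q [-0.    0.53 -1.02  1.32  0.45  1.52  0.48]
```

View pics/w15.png

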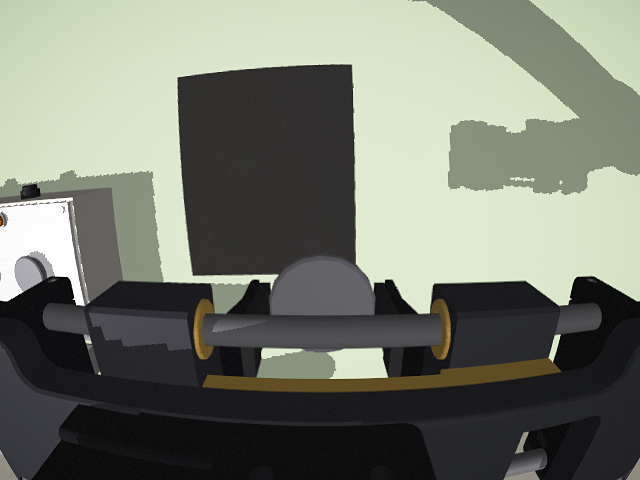

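Run:
```python
from flange import *
s=ctrl.get_state(); cal=optics.get_calibration('wrist')
for f in ('w8.png','w9.png','w11.png','w15.png'): flange(cv2.imread('pics/'+f)[:,:,::-1],cal,s['position'],rowmax=300)
g=cv2.cvtColor(cv2.imread('pics/w15.png'),cv2.COLOR_BGR2GRAY); g8=cv2.cvtColor(cv2.imread('pics/w8.png'),cv2.COLOR_BGR2GRAY)
print(g[248:266,322],g8[244:262,322])
```

```text
blob [  15   13  105   59 4800] [87 85 89]
centre [0.5345 0.4079] minus tcp [0.12 0.08] rms 0.0006710917990011718
free r [0.5323 0.408  0.0235]
blob [  17   17  101   55 3708] [74 72 76]
centre [0.536 0.407] minus tcp [ 1.59 -0.78] rms 0.0008436641628444358
free r [0.5329 0.4074 0.0228]
blob [   0    0  135   48 3483] [69 68 73]
centre [0.5123 0.4096] minus tcp [-22.1    1.82] rms 0.00517620904902689
free r [0.5122 0.4098 0.0301]
blob [  15   16  105   56 4762] [100  99 105]
centre [0.5346 0.4071] minus tcp [ 0.26 -0.69] rms 0.0003927701005945496
free r [0.5334 0.4072 0.0241]
[ 48  50  50  50  52  54  60  64  83  83  85  87  96 101 101  99 100  99] [43 41 42 42 43 42 46 48 60 72 73 71 75 85 87 86 88 87]
```

>>> step_arm:
  deltas:
    - [0, 0, 0, -2, -15, -5, 44]
    - [0, 0, 0, -6, -50, -9, 44]
    - [0, 0, 0, -12, -100, -12, 44]
    - [0, 0, 0, -18, -155, -12, 44]
    - [0, 0, 0, -25, -210, -12, 44]
    - [0, 0, 0, -31, -265, -12, 44]
    - [0, 0, 0, -38, -318, -12, 44]
    - [0, 0, 0, -43, -365, -12, 44]

```text
time: 29.3
position: [0.5339, 0.0344, 0.2607]
tool_rot: [-0.182, -3.135, 0.003]
ft_force: [0.1, -1.1, -0.0]
grip_width: 0.56
```

>>> step_arm:
  deltas:
    - [0, 0, 0, -4, -33, 0, 44]
    - [0, 0, 0, -6.5, -53, 0, 44]
    - [0, 0, 0, -7.5, -61, 0, 44]
    - [0, 0, 0, -7.5, -61, 0, 44]
    - [0, 0, 0, -7.5, -61, 0, 44]
    - [0, 0, 0, -7.5, -61, 0, 44]
    - [0, 0, 0, -7.5, -61, 0, 44]
    - [0, 0, 0, -7.5, -61, 0, 44]

```text
time: 30.3
position: [0.5358, -0.023, 0.2615]
tool_rot: [0.176, 3.137, -0.0]
ft_force: [-0.9, -0.0, 0.0]
grip_width: 0.557
```

Run:
```python
from hole import *
s=st(); cal=optics.get_calibration('wrist'); snap('wrist','w16.png'); plan([.536,-.0235,.114],down(83.6))
x,y=proj(cal,[.537,-.0235,.09],True); print(x,y); hole('w16.png',int(x),int(y),cal)
```

```text
t30.30 pos [ 0.5358 -0.023   0.2615] jawyaw 83.57 toolz [ 0. -0. -1.] grip 48.5 F [-0.9 -0.   0. ] q [ 0.95  0.16 -1.04  1.65  0.14  1.42  1.34]
delta [-0.0, -0.0, -0.0, -0.3, -0.3, 147.5]
321.97837870736043 226.61918219831315
ell 319.7359962463379 226.0383472442627 (43.86724090576172, 44.6175537109375) world [ 0.53622865 -0.02548319  0.09      ] minc 536.4761352539062 -25.465435028076172 20.69873046875
```

View pics/w16.png

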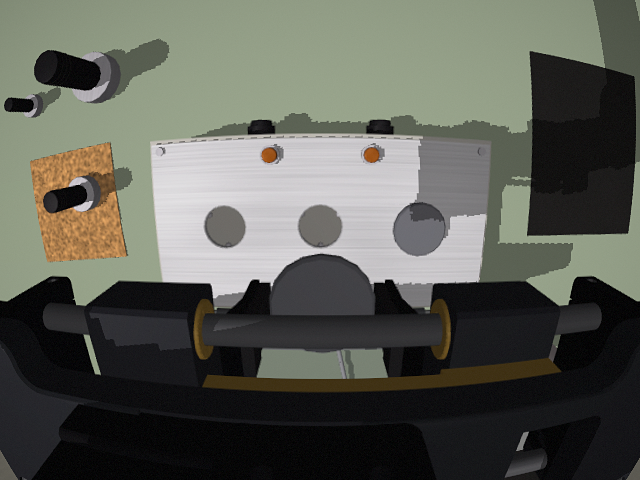

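>>> step_arm:
  deltas:
    - [0, 0, 0, 0, -0.4, 10, 44]
    - [0, 0, 0, 0, -0.7, 30, 44]
    - [0, 0, 0, 0, -0.7, 55, 44]
    - [0, 0, 0, 0, -0.7, 80, 44]
    - [0, 0, 0, 0, -0.7, 105, 44]
    - [0, 0, 0, 0, -0.7, 125, 44]
    - [0, 0, 0, 0, -0.7, 140, 44]
    - [0, 0, 0, 0, -0.7, 147, 44]

```text
time: 31.35
position: [0.5353, -0.024, 0.1135]
tool_rot: [-0.177, -3.136, -0.0]
ft_force: [-0.5, 0.5, 0.1]
grip_width: 0.556
```

>>> step_arm:
  deltas:
    - [0, 0, 0, 0, 0, 0, 44]
    - [0, 0, 0, 0, 0, 0, 44]
    - [0, 0, 0, 0, 0, 2, 44]
    - [0, 0, 0, 0, 0, 4, 44]
    - [0, 0, 0, 0, 0, 6, 44]
    - [0, 0, 0, 0, 0, 8, 44]
    - [0, 0, 0, 0, 0, 9, 44]
    - [0, 0, 0, 0, 0, 9, 44]

```text
time: 32.35
position: [0.5356, -0.024, 0.1054]
tool_rot: [-0.177, -3.136, 0.0]
ft_force: [-0.0, 0.4, 0.2]
grip_width: 0.558
```

Run:
```python
from h import *
st();plan([.536,-.0238,.099],down(83.6)); snap('wrist','w17.png')
```

```text
t32.35 pos [ 0.5356 -0.024   0.1054] jawyaw 83.53 toolz [-0.  0. -1.] grip 48.5 F [-0.   0.4  0.2] q [ 0.86  0.31 -0.99  1.85  0.29  1.13  1.23]
delta [-0.0, -0.0, -0.1, -0.4, 0.3, 6.4]
```

View pics/w17.png

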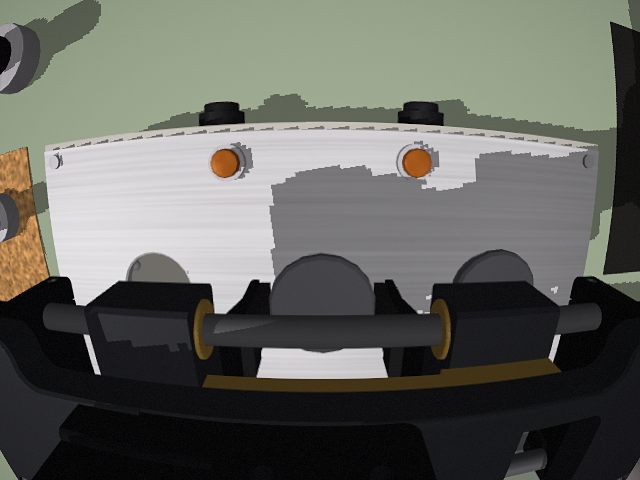

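>>> step_arm:
  deltas:
    - [0, 0, 0, -0.3, 0.2, 1, 44]
    - [0, 0, 0, -0.3, 0.2, 2, 44]
    - [0, 0, 0, -0.3, 0.2, 3.5, 44]
    - [0, 0, 0, -0.3, 0.2, 5, 44]
    - [0, 0, 0, -0.3, 0.2, 6.4, 44]
    - [0, 0, 0, -0.3, 0.2, 6.4, 44]
    - [0, 0, 0, -0.3, 0.2, 6.4, 44]
    - [0, 0, 0, -0.3, 0.2, 6.4, 44]

```text
time: 33.4
position: [0.536, -0.0239, 0.0992]
tool_rot: [0.177, 3.137, -0.0]
ft_force: [-0.1, 1.0, -0.4]
grip_width: 0.56
```

Run:
```python
from h import *
st(); snap('wrist','w18.png')
g=cv2.cvtColor(cv2.imread('pics/w18.png'),cv2.COLOR_BGR2GRAY); g8=cv2.cvtColor(cv2.imread('pics/w17.png'),cv2.COLOR_BGR2GRAY)
print(g[248:266,322],g8[248:266,322])
```

```text
t33.40 pos [ 0.536  -0.0239  0.0992] jawyaw 83.53 toolz [ 0. -0. -1.] grip 48.7 F [-0.1  1.  -0.4] q [ 0.86  0.32 -0.99  1.85  0.3   1.12  1.22]
[124 122 121 121 114  90  33  43  56  57  57  59  65  69  71  69  69  70] [119 120 124 125 114  80  33  43  55  57  59  59  65  69  71  69  68  71]
```

>>> step_arm:
  deltas:
    - [0, 0, 0, 0, 0, 0, 52]
    - [0, 0, 0, 0, 0, 0, 58]
    - [0, 0, 0, 0, 0, 0, 64]
    - [0, 0, 0, 0, 0, 0, 70]
    - [0, 0, 0, 0, 0, -5, 70]
    - [0, 0, 0, 0, 0, -25, 70]
    - [0, 0, 0, 0, 0, -60, 70]
    - [0, 0, 0, 0, 0, -100, 70]

```text
time: 34.45
position: [0.5359, -0.0236, 0.2013]
tool_rot: [0.177, 3.136, -0.0]
ft_force: [0.6, -0.1, -0.1]
grip_width: 0.803
```

Run:
```python
from h import *
st();plan([.474,-.323,.20],down(83.6)); snap('wrist','w19.png')
```

```text
t34.45 pos [ 0.5359 -0.0236  0.2013] jawyaw 83.56 toolz [ 0. -0. -1.] grip 69.9 F [ 0.6 -0.1 -0.1] q [ 0.93  0.21 -1.04  1.74  0.19  1.3   1.31]
delta [-0.0, 0.0, -0.0, 28.0, -304.4, 1.3]
```

View pics/w19.png

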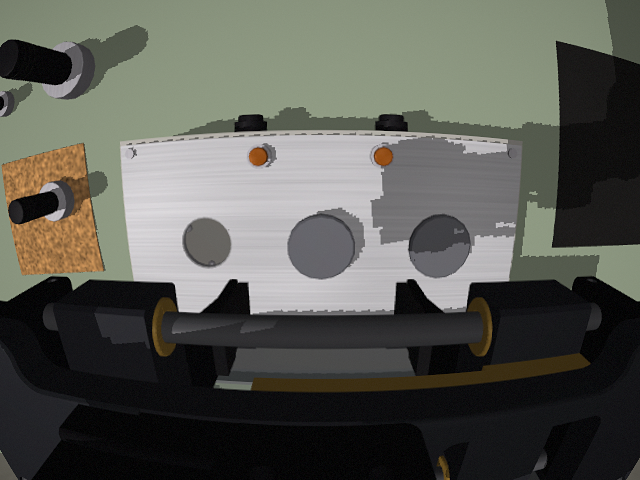

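>>> step_arm:
  deltas:
    - [0, 0, 0, 1, -12, -2, 70]
    - [0, 0, 0, 4, -45, -6, 70]
    - [0, 0, 0, 9, -95, -10, 70]
    - [0, 0, 0, 14, -150, -10, 70]
    - [0, 0, 0, 19, -205, -8, 70]
    - [0, 0, 0, 24, -255, -4, 70]
    - [0, 0, 0, 27, -292, 0, 70]
    - [0, 0, 0, 28, -304, 1, 70]

```text
time: 35.5
position: [0.4714, -0.3259, 0.1968]
tool_rot: [-0.185, -3.134, -0.002]
ft_force: [-0.2, -0.2, -0.1]
grip_width: 0.808
```

>>> step_arm:
  deltas:
    - [0, 0, 0, 0, 0, 0, 70]
    - [0, 0, 0, 0, 0, 0, 70]
    - [0, 0, 0, 0, 0, 0, 70]
    - [0, 0, 0, 0, 0, 0, 70]
    - [0, 0, 0, 0, 0, 0, 70]
    - [0, 0, 0, 0, 0, 0, 70]
    - [0, 0, 0, 0, 0, 0, 70]
    - [0, 0, 0, 0, 0, 0, 70]

```text
time: 36.5
position: [0.4739, -0.3228, 0.1981]
tool_rot: [-0.177, -3.137, 0.0]
ft_force: [-0.2, -0.7, -0.2]
grip_width: 0.802
```

Run:
```python
from h import *
st();cal=optics.get_calibration('wrist'); snap('wrist','w20.png'); print(proj(cal,[.474,-.323,.082],True),proj(cal,[.474,-.323,.02],True)); snap('top','t20.png')
```

```text
t36.50 pos [ 0.4739 -0.3228  0.1981] jawyaw 83.52 toolz [-0. -0. -1.] grip 69.8 F [-0.2 -0.7 -0.2] q [ 1.29  0.27 -0.86  1.66  0.21  1.31  1.85]
(np.float64(322.2777345217711), np.float64(240.49513258795767)) (np.float64(322.1914915848814), np.float64(223.91538910527836))
```

View pics/w20.png

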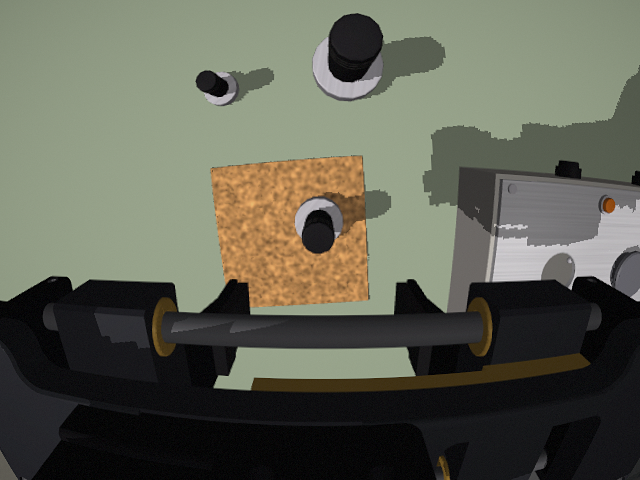

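View pics/t20.png

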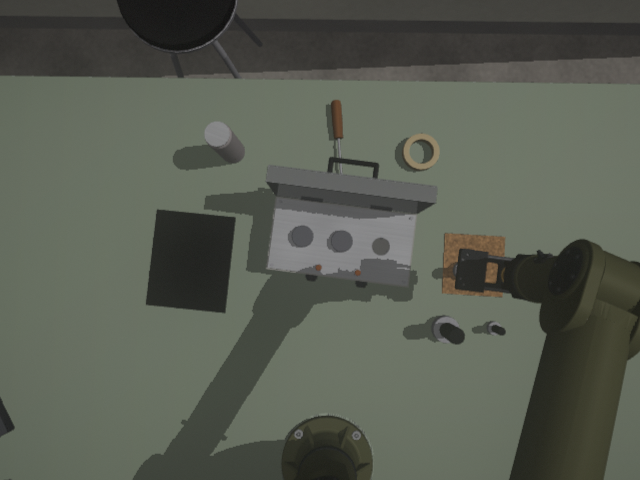

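Run:
```python
from h import *
st();cal=optics.get_calibration('wrist')
im=cv2.imread('pics/w20.png'); sub=im[185:265,280:360]; m=(sub.max(2)<58).astype(np.uint8)
n,l,s,c=cv2.connectedComponentsWithStats(m)
for i in range(1,n):
    if s[i,4]>100: print(s[i]+[280,185,0,0,0],c[i]+[280,185])
g=(im[185:265,280:360].min(2)>110).astype(np.uint8); n,l,s,c=cv2.connectedComponentsWithStats(g)
for i in range(1,n):
    if s[i,4]>100: print('foot',s[i]+[280,185,0,0,0])
for p in [(318.5,235.5)]: print(onplane(cal,*p,.082,True))
print(onplane(cal,318.5,223,.02,True))
cv2.imwrite('pics/w20c.png',cv2.resize(im[185:265,280:360],None,fx=7,fy=7,interpolation=cv2.INTER_CUBIC))
```

```text
t36.60 pos [ 0.4738 -0.3228  0.1981] jawyaw 83.53 toolz [-0. -0. -1.] grip 69.9 F [ 0.1 -0.6  1.1] q [ 1.29  0.27 -0.86  1.66  0.21  1.31  1.85]
[ 302  210   32   43 1110] [318.02162162 231.6027027 ]
foot [294 199  43  39 540]
[ 0.46973579 -0.32543877  0.082     ]
[ 0.4727518  -0.32632065  0.02      ]
```

View pics/w20c.png

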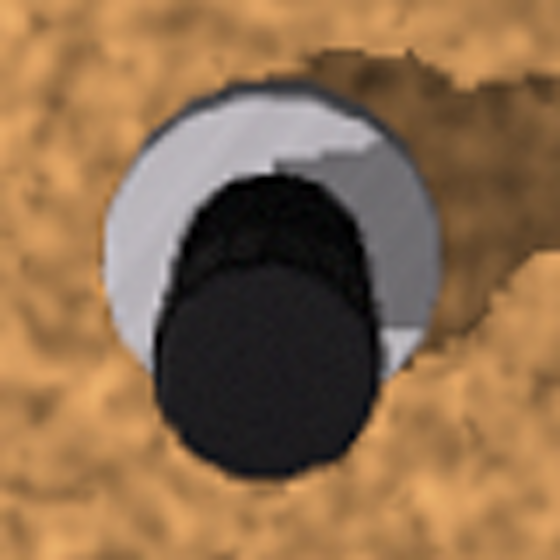

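Run:
```python
from h import *
st();cal=optics.get_calibration('wrist')
print(onplane(cal,317.7,237.5,.082,True),onplane(cal,318.6,222,.02,True))
plan([.473,-.3245,.10],down(83.6))
```

```text
t36.60 pos [ 0.4738 -0.3228  0.1981] jawyaw 83.53 toolz [-0. -0. -1.] grip 69.9 F [ 0.1 -0.6  1.1] q [ 1.29  0.27 -0.86  1.66  0.21  1.31  1.85]
[ 0.4712426  -0.32623251  0.082     ] [ 0.4718148  -0.32611923  0.02      ]
delta [-0.0, -0.0, -0.1, 0.6, -1.8, 98.1]
```

>>> step_arm:
  deltas:
    - [0, 0, 0, 0.5, -0.8, 12, 70]
    - [0, 0, 0, 1, -1.5, 35, 70]
    - [0, 0, 0, 1, -1.6, 62, 70]
    - [0, 0, 0, 1, -1.6, 90, 70]
    - [0, 0, 0, 1, -1.6, 118, 70]
    - [0, 0, 0, 1, -1.6, 143, 70]
    - [0, 0, 0, 1, -1.6, 160, 70]
    - [0, 0, 0, 1, -1.6, 168, 70]

```text
time: 37.6
position: [0.4722, -0.3239, 0.0289]
tool_rot: [-0.177, -3.135, -0.002]
ft_force: [-0.1, 0.7, -0.3]
grip_width: 0.805
```

Run:
```python
from h import *
snap('wrist','w21.png');st();plan([.4728,-.3243,.023],down(83.6))
```

```text
t37.65 pos [ 0.472  -0.3238  0.0286] jawyaw 83.53 toolz [-0.001  0.001 -1.   ] grip 70.0 F [-0.3  0.9 -1.4] q [ 1.21  0.45 -0.78  1.83  0.37  1.02  1.74]
delta [0.1, -0.1, -0.1, -0.8, -0.4, 5.6]
```

View pics/w21.png

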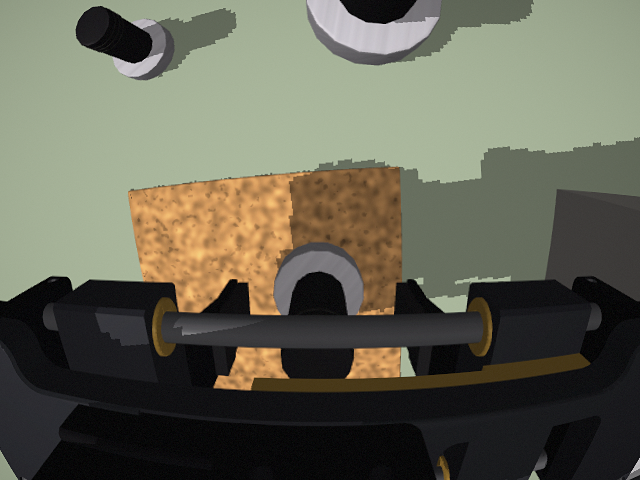

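>>> step_arm:
  deltas:
    - [0, 0, 0, -0.3, -0.8, 2, 70]
    - [0, 0, 0, -0.3, -1.6, 4.5, 70]
    - [0, 0, 0, -0.3, -1.8, 5.5, 70]
    - [0, 0, 0, -0.3, -1.8, 5.5, 45]
    - [0, 0, 0, -0.3, -1.8, 5.5, 30]
    - [0, 0, 0, -0.3, -1.8, 5.5, 20]
    - [0, 0, 0, -0.3, -1.8, 5.5, 20]
    - [0, 0, 0, -0.3, -1.8, 5.5, 20]
  newtons: 40

```text
time: 38.65
position: [0.4728, -0.3261, 0.0247]
tool_rot: [-0.177, -3.137, 0.0]
ft_force: [-0.1, -0.0, 0.9]
grip_width: 0.318
```

Run:
```python
from h import *
st();snap('wrist','w22.png')
```

```text
t38.65 pos [ 0.4728 -0.3261  0.0247] jawyaw 83.53 toolz [-0. -0. -1.] grip 27.7 F [-0.1 -0.   0.9] q [ 1.21  0.46 -0.78  1.83  0.37  1.01  1.73]
```

View pics/w22.png

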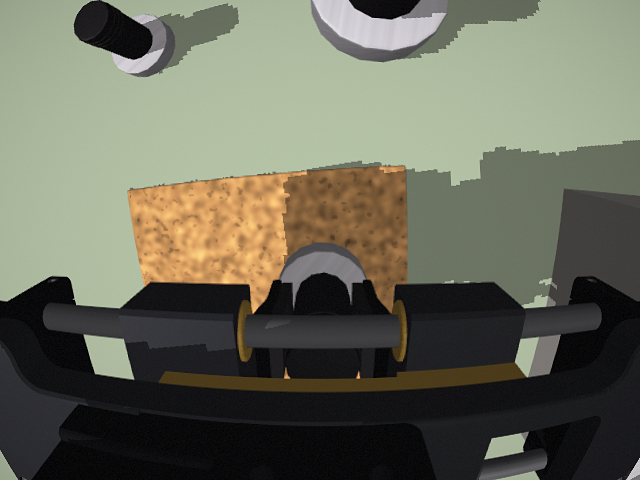

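Run:
```python
from h import *
s=st();cal=optics.get_calibration('wrist'); R=Rn.from_rotvec(s['tool_rot']).as_matrix();p=s['position']
for nm,r,dz in [('flange',.025,.007),('flange bottom',.025,.002),('foot',.023,-.0047)]:
    print(nm,proj(cal,p+R[:,0]*r+np.array([0,0,dz]),True))
g=cv2.cvtColor(cv2.imread('pics/w22.png'),cv2.COLOR_BGR2GRAY); print(list(enumerate(g[236:256,322],236)))
```

```text
t38.70 pos [ 0.4728 -0.326   0.0247] jawyaw 83.53 toolz [-0.  0. -1.] grip 25.6 F [-0.3  0.2 -0. ] q [ 1.21  0.46 -0.78  1.83  0.37  1.01  1.73]
flange (np.float64(323.0614398067457), np.float64(255.25436471209974))
flange bottom (np.float64(323.0233547784281), np.float64(252.03686512881978))
foot (np.float64(322.96865939255196), np.float64(252.13439689549986))
[(236, np.uint8(97)), (237, np.uint8(100)), (238, np.uint8(106)), (239, np.uint8(109)), (240, np.uint8(108)), (241, np.uint8(107)), (242, np.uint8(92)), (243, np.uint8(73)), (244, np.uint8(72)), (245, np.uint8(75)), (246, np.uint8(75)), (247, np.uint8(75)), (248, np.uint8(73)), (249, np.uint8(72)), (250, np.uint8(71)), (251, np.uint8(92)), (252, np.uint8(116)), (253, np.uint8(130)), (254, np.uint8(128)), (255, np.uint8(126))]
```

>>> step_arm:
  deltas:
    - [0, 0, 0, 0, 0, -4, 20]
    - [0, 0, 0, 0, 0, -15, 20]
    - [0, 0, 0, 0, 0, -35, 20]
    - [0, 0, 0, 0, 0, -65, 20]
    - [0, 0, 0, 0, 0, -100, 20]
    - [0, 0, 0, 0, 0, -135, 20]
    - [0, 0, 0, 0, 0, -160, 20]
    - [0, 0, 0, 0, 0, -175, 20]

```text
time: 39.7
position: [0.4736, -0.3262, 0.2024]
tool_rot: [0.177, 3.134, -0.004]
ft_force: [-1.3, 0.1, -2.3]
grip_width: 0.293
```

Run:
```python
from h import *
s=st();plan([.537,-.0237,.19],down(83.6)); snap('wrist','w23.png'); im=snap('scene','s23.png')
```

```text
t39.70 pos [ 0.4736 -0.3262  0.2024] jawyaw 83.55 toolz [ 0.002 -0.002 -1.   ] grip 25.5 F [-1.3  0.1 -2.3] q [ 1.29  0.27 -0.86  1.65  0.21  1.32  1.85]
delta [-0.1, 0.1, -0.1, -29.0, 307.7, 11.8]
```

View pics/s23.png

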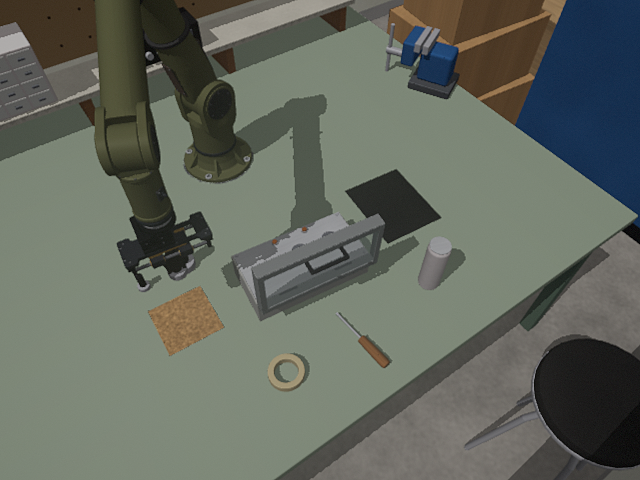

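>>> step_arm:
  deltas:
    - [0, 0, 0, -1, 12, 1, 20]
    - [0, 0, 0, -4, 45, 3, 20]
    - [0, 0, 0, -9, 95, 5, 20]
    - [0, 0, 0, -14, 150, 7, 20]
    - [0, 0, 0, -19, 205, 8, 20]
    - [0, 0, 0, -24, 258, 8, 20]
    - [0, 0, 0, -28, 296, 8, 20]
    - [0, 0, 0, -29, 307.5, 8, 20]

```text
time: 40.8
position: [0.5354, -0.0192, 0.1906]
tool_rot: [-0.167, -3.135, -0.002]
ft_force: [0.7, -1.0, -2.6]
grip_width: 0.287
```

>>> step_arm:
  deltas:
    - [0, 0, 0, 0, 0, 0, 20]
    - [0, 0, 0, 0, 0, 0, 20]
    - [0, 0, 0, 0, 0, 0, 20]
    - [0, 0, 0, 0, 0, 0, 20]
    - [0, 0, 0, 0, 0, 0, 20]
    - [0, 0, 0, 0, 0, 0, 20]
    - [0, 0, 0, 0, 0, 0, 20]
    - [0, 0, 0, 0, 0, 0, 20]

```text
time: 41.8
position: [0.5363, -0.0238, 0.1916]
tool_rot: [-0.177, -3.137, 0.0]
ft_force: [-0.2, 0.4, -1.9]
grip_width: 0.286
```

Run:
```python
from h import *
s=st();plan([.537,-.0237,.135],down(83.6)); cal=optics.get_calibration('wrist');snap('wrist','w24.png')
print(proj(cal,[.537,-.0237,.1045],True),proj(cal,[.547,.0657,.1045],True))
```

```text
t41.80 pos [ 0.5363 -0.0238  0.1916] jawyaw 83.54 toolz [-0. -0. -1.] grip 24.9 F [-0.2  0.4 -1.9] q [ 0.93  0.22 -1.04  1.75  0.2   1.29  1.3 ]
delta [-0.0, -0.0, -0.1, -0.7, 0.1, 56.6]
(np.float64(322.7761058172104), np.float64(251.64426874336036)) (np.float64(446.85753436542103), np.float64(251.32493745363044))
```

View pics/w24.png

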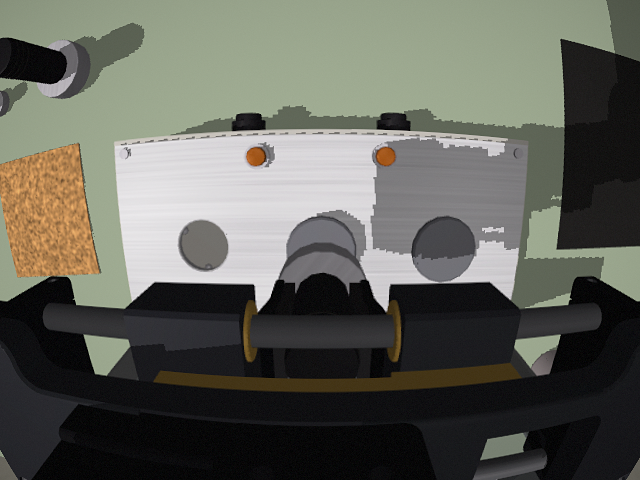

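>>> step_arm:
  deltas:
    - [0, 0, 0, -0.3, 0, 8, 20]
    - [0, 0, 0, -0.7, 0, 20, 20]
    - [0, 0, 0, -0.7, 0, 35, 20]
    - [0, 0, 0, -0.7, 0, 48, 20]
    - [0, 0, 0, -0.7, 0, 57, 20]
    - [0, 0, 0, -0.7, 0, 58, 20]
    - [0, 0, 0, -0.7, 0, 58, 20]
    - [0, 0, 0, -0.7, 0, 58, 20]
  newtons: 55

```text
time: 42.85
position: [0.5374, -0.0239, 0.1342]
tool_rot: [0.177, 3.136, -0.0]
ft_force: [0.1, 0.0, -2.2]
grip_width: 0.288
```

Run:
```python
from h import *
s=st();snap('wrist','w25.png')
```

```text
t42.85 pos [ 0.5374 -0.0239  0.1342] jawyaw 83.52 toolz [ 0.001 -0.    -1.   ] grip 25.1 F [ 0.1  0.  -2.2] q [ 0.89  0.28 -1.01  1.82  0.26  1.18  1.25]
```

View pics/w25.png

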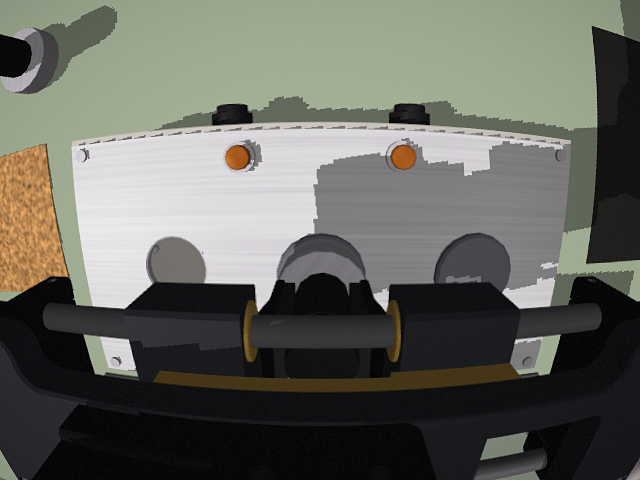

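>>> step_arm:
  deltas:
    - [0, 0, 0, 0, 0, 2, 20]
    - [0, 0, 0, 0, 0, 4, 20]
    - [0, 0, 0, 0, 0, 6, 20]
    - [0, 0, 0, 0, 0, 8, 20]
    - [0, 0, 0, 0, 0, 9.5, 20]
    - [0, 0, 0, 0, 0, 11, 20]
    - [0, 0, 0, 0, 0, 12, 20]
    - [0, 0, 0, 0, 0, 12, 20]

```text
time: 43.9
position: [0.5366, -0.0239, 0.121]
tool_rot: [-0.177, -3.136, -0.0]
ft_force: [-0.5, 0.1, -2.4]
grip_width: 0.287
```

Run:
```python
from h import *
s=st()
```

```text
t43.90 pos [ 0.5366 -0.0239  0.121 ] jawyaw 83.53 toolz [-0.001  0.    -1.   ] grip 25.0 F [-0.5  0.1 -2.4] q [ 0.88  0.3  -1.01  1.83  0.28  1.16  1.24]
```

>>> step_arm:
  deltas:
    - [0, 0, 0, -0.3, 0, 1, 20]
    - [0, 0, 0, -0.3, 0, 2, 20]
    - [0, 0, 0, -0.3, 0, 3, 20]
    - [0, 0, 0, -0.3, 0, 4, 20]
    - [0, 0, 0, -0.3, 0, 5, 20]
    - [0, 0, 0, -0.3, 0, 6, 20]
    - [0, 0, 0, -0.3, 0, 7, 20]
    - [0, 0, 0, -0.3, 0, 7, 20]

```text
time: 44.9
position: [0.5375, -0.0239, 0.1176]
tool_rot: [-0.177, -3.136, 0.003]
ft_force: [-9.1, -0.7, 19.9]
grip_width: 0.288
```

Run:
```python
from h import *
s=st();snap('wrist','w26.png')
```

```text
t44.90 pos [ 0.5375 -0.0239  0.1176] jawyaw 83.52 toolz [-0.001 -0.002 -1.   ] grip 25.1 F [-9.1 -0.7 19.9] q [ 0.87  0.31 -1.    1.83  0.28  1.16  1.23]
```

View pics/w26.png

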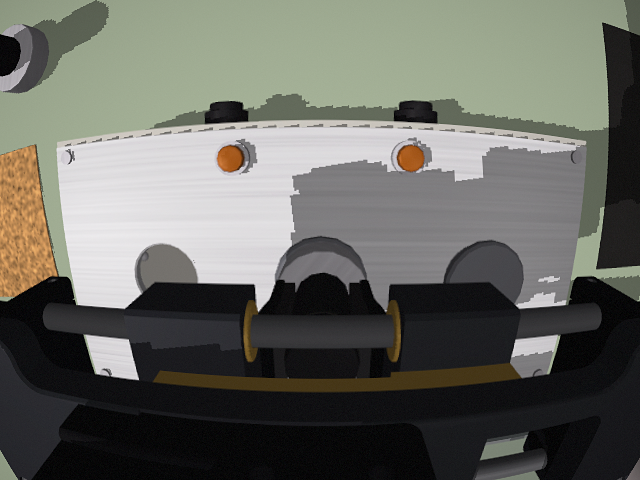

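>>> step_arm:
  deltas:
    - [0, 0, 0, 1, 0, 1, 20]
    - [0, 0, 0, 1.5, 0, 2, 20]
    - [0, 0, 0, 1.5, 0, 3, 20]
    - [0, 0, 0, 1.5, 0, 3, 20]
    - [0, 0, 0, 1.5, 0, 3, 20]
    - [0, 0, 0, 1.5, 0, 3, 20]
    - [0, 0, 0, 1.5, 0, 3, 20]
    - [0, 0, 0, 1.5, 0, 3, 20]

```text
time: 45.95
position: [0.5374, -0.0239, 0.1174]
tool_rot: [0.178, 3.134, -0.006]
ft_force: [-13.4, -1.5, 37.3]
grip_width: 0.286
```

Run:
```python
from h import *
s=st()
```

```text
t45.95 pos [ 0.5374 -0.0239  0.1174] jawyaw 83.51 toolz [ 0.002 -0.004 -1.   ] grip 24.9 F [-13.4  -1.5  37.3] q [ 0.87  0.3  -1.    1.83  0.28  1.15  1.23]
```

>>> step_arm:
  deltas:
    - [0, 0, 0, 0, 0, -4, 20]
    - [0, 0, 0, 0, 0, -10, 20]
    - [0, 0, 0, 0, 0, -25, 20]
    - [0, 0, 0, 0, 0, -45, 20]
    - [0, 0, 0, 0, 0, -65, 20]
    - [0, 0, 0, 0, 0, -75, 20]
    - [0, 0, 0, 0, 0, -77, 20]
    - [0, 0, 0, 0, 0, -77, 20]

```text
time: 46.95
position: [0.5355, -0.0239, 0.1883]
tool_rot: [-0.177, -3.136, 0.0]
ft_force: [0.4, -0.4, -2.1]
grip_width: 0.293
```

Run:
```python
from h import *
s=st();cal=optics.get_calibration('wrist');snap('wrist','w27.png');plan([.547,.0655,.1895],down(83.6))
```

```text
t46.95 pos [ 0.5355 -0.0239  0.1883] jawyaw 83.53 toolz [-0.001 -0.    -1.   ] grip 25.5 F [ 0.4 -0.4 -2.1] q [ 0.93  0.22 -1.04  1.75  0.2   1.28  1.3 ]
delta [-0.0, -0.1, -0.1, -1.5, 90.1, -1.5]
```

View pics/w27.png

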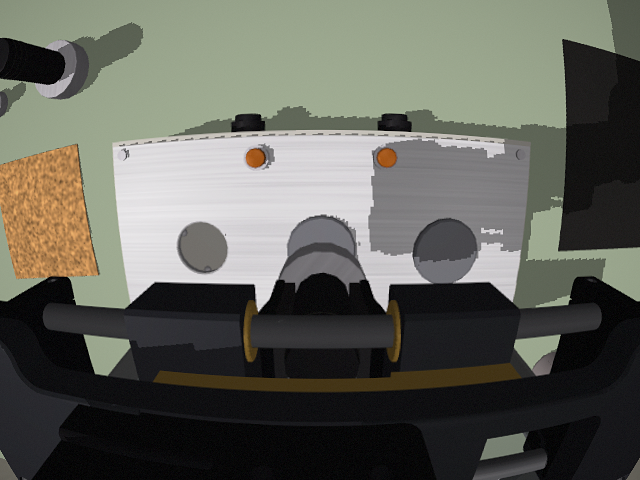

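>>> step_arm:
  deltas:
    - [0, 0, 0, 0, 8, 0, 20]
    - [0, 0, 0, -0.5, 25, 0, 20]
    - [0, 0, 0, -1, 48, 0, 20]
    - [0, 0, 0, -1.5, 70, 0, 20]
    - [0, 0, 0, -1.5, 85, 0, 20]
    - [0, 0, 0, -1.5, 90, 0, 20]
    - [0, 0, 0, -1.5, 90, 0, 20]
    - [0, 0, 0, -1.5, 90, 0, 20]

```text
time: 48.0
position: [0.5475, 0.0643, 0.1885]
tool_rot: [-0.18, -3.136, 0.001]
ft_force: [-1.2, -0.9, -3.0]
grip_width: 0.287
```

Run:
```python
from h import *
s=st();cal=optics.get_calibration('wrist');snap('wrist','w28.png');plan([.547,.0655,.133],down(83.6))
print(proj(cal,[.547,.0655,.1045],True))
```

```text
t48.00 pos [0.5475 0.0643 0.1885] jawyaw 83.45 toolz [-0.    -0.001 -1.   ] grip 25.0 F [-1.2 -0.9 -3. ] q [ 0.76  0.28 -1.06  1.72  0.25  1.3   1.1 ]
delta [-0.0, -0.0, -0.2, 0.6, 1.1, 55.5]
(np.float64(324.20079318206257), np.float64(251.1435985648565))
```

View pics/w28.png

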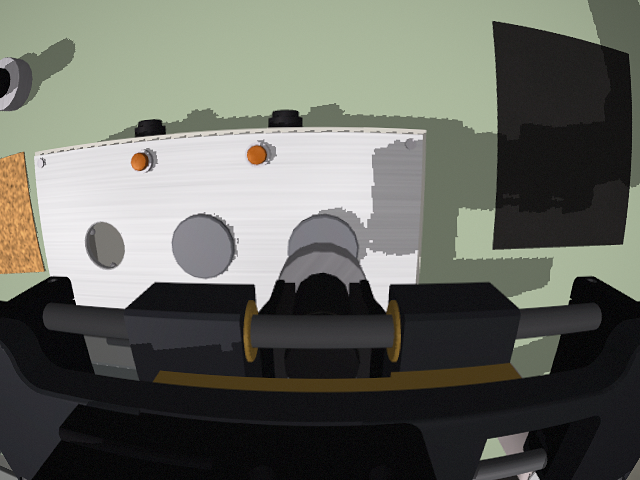

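>>> step_arm:
  deltas:
    - [0, 0, 0, 0, 0.5, 8, 20]
    - [0, 0, 0, 0.3, 0.8, 20, 20]
    - [0, 0, 0, 0.3, 0.8, 35, 20]
    - [0, 0, 0, 0.3, 0.8, 48, 20]
    - [0, 0, 0, 0.3, 0.8, 54, 20]
    - [0, 0, 0, 0.3, 0.8, 55, 20]
    - [0, 0, 0, 0.3, 0.8, 55, 20]
    - [0, 0, 0, 0.3, 0.8, 55, 20]

```text
time: 49.05
position: [0.5476, 0.0664, 0.1341]
tool_rot: [0.177, 3.136, -0.0]
ft_force: [-0.4, -0.1, -2.8]
grip_width: 0.293
```

>>> step_arm:
  deltas:
    - [0, 0, 0, 0, 0, 2, 20]
    - [0, 0, 0, 0, 0, 4, 20]
    - [0, 0, 0, 0, 0, 6, 20]
    - [0, 0, 0, 0, 0, 7.5, 20]
    - [0, 0, 0, 0, 0, 9, 20]
    - [0, 0, 0, 0, 0, 10, 20]
    - [0, 0, 0, 0, 0, 11, 20]
    - [0, 0, 0, 0, 0, 12, 20]

```text
time: 50.05
position: [0.548, 0.0665, 0.1227]
tool_rot: [0.177, 3.135, -0.0]
ft_force: [-1.5, -0.2, 1.1]
grip_width: 0.292
```

Run:
```python
from h import *
s=st();snap('wrist','w29.png')
```

```text
t50.05 pos [0.548  0.0665 0.1227] jawyaw 83.53 toolz [ 0.002 -0.    -1.   ] grip 25.4 F [-1.5 -0.2  1.1] q [ 0.71  0.35 -1.03  1.8   0.32  1.18  1.04]
```

View pics/w29.png

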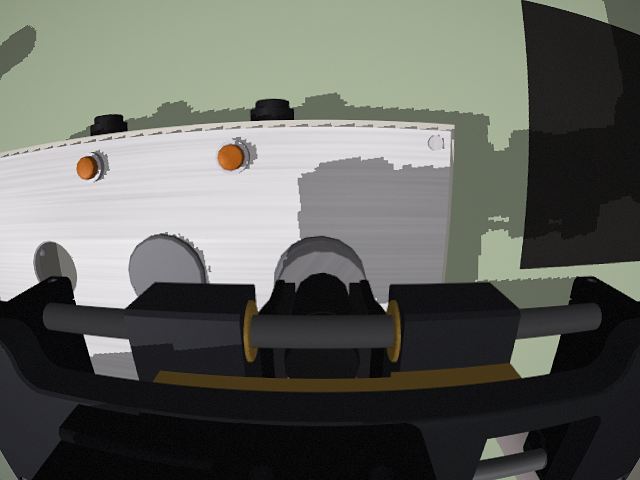

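>>> step_arm:
  deltas:
    - [0, 0, 0, 0, 0, 1, 20]
    - [0, 0, 0, 0, 0, 2, 20]
    - [0, 0, 0, 0, 0, 3, 20]
    - [0, 0, 0, 0, 0, 4.5, 20]
    - [0, 0, 0, 0, 0, 6, 20]
    - [0, 0, 0, 0, 0, 7.5, 20]
    - [0, 0, 0, 0, 0, 9, 20]
    - [0, 0, 0, 0, 0, 9, 20]

```text
time: 51.1
position: [0.5473, 0.0664, 0.1174]
tool_rot: [-0.177, -3.136, 0.006]
ft_force: [-13.4, -3.7, 32.8]
grip_width: 0.287
```

Run:
```python
from h import *
s=st()
```

```text
t51.10 pos [0.5473 0.0664 0.1174] jawyaw 83.52 toolz [-0.001 -0.004 -1.   ] grip 24.9 F [-13.4  -3.7  32.8] q [ 0.7   0.35 -1.02  1.8   0.33  1.17  1.03]
```

>>> step_arm:
  deltas:
    - [0, 0, 0, 0, 0, -4, 20]
    - [0, 0, 0, 0, 0, -10, 20]
    - [0, 0, 0, 0, 0, -25, 20]
    - [0, 0, 0, 0, 0, -50, 20]
    - [0, 0, 0, 5, -10, -75, 20]
    - [0, 0, 0, 15, -35, -90, 20]
    - [0, 0, 0, 25, -75, -93, 20]
    - [0, 0, 0, 30, -120, -93, 20]

```text
time: 52.1
position: [0.5038, -0.0497, 0.2066]
tool_rot: [0.174, 3.135, -0.001]
ft_force: [0.6, -0.7, -2.4]
grip_width: 0.288
```

Run:
```python
from h import *
s=st();cal=optics.get_calibration('wrist');snap('wrist','w30.png');plan([.480,-.338,.18],down(83.6))
```

```text
t52.10 pos [ 0.5038 -0.0497  0.2066] jawyaw 83.65 toolz [ 0.001 -0.001 -1.   ] grip 25.0 F [ 0.6 -0.7 -2.4] q [ 1.05  0.1  -1.05  1.8   0.09  1.3   1.44]
delta [-0.4, -0.0, -0.5, -11.5, -280.0, 27.6]
```

View pics/w30.png

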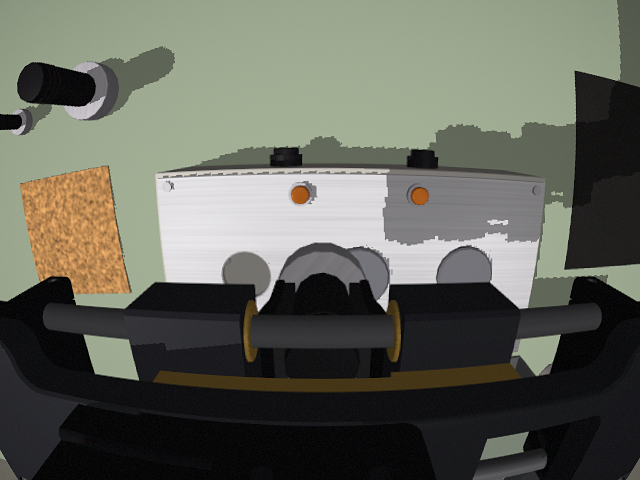

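>>> step_arm:
  deltas:
    - [0, 0, 0, 0, -15, 2, 20]
    - [0, 0, 0, -2, -55, 6, 20]
    - [0, 0, 0, -4, -105, 11, 20]
    - [0, 0, 0, -7, -160, 16, 20]
    - [0, 0, 0, -9, -210, 21, 20]
    - [0, 0, 0, -11, -250, 25, 20]
    - [0, 0, 0, -11.5, -275, 27, 20]
    - [0, 0, 0, -11.5, -278, 27, 20]

```text
time: 53.15
position: [0.4839, -0.3278, 0.1782]
tool_rot: [-0.18, -3.136, -0.002]
ft_force: [0.5, 0.4, -3.0]
grip_width: 0.286
```

>>> step_arm:
  deltas:
    - [0, 0, 0, 0, 0, 5, 20]
    - [0, 0, 0, 0, 0, 20, 20]
    - [0, 0, 0, 0, 0, 40, 20]
    - [0, 0, 0, 0, 0, 65, 20]
    - [0, 0, 0, 0, 0, 90, 20]
    - [0, 0, 0, 0, 0, 110, 20]
    - [0, 0, 0, 0, 0, 125, 20]
    - [0, 0, 0, 0, 0, 130, 20]

```text
time: 54.15
position: [0.4836, -0.3266, 0.0475]
tool_rot: [-0.177, -3.136, -0.001]
ft_force: [-0.4, 0.2, -1.5]
grip_width: 0.286
```

>>> step_arm:
  deltas:
    - [0, 0, 0, 0, 0, 0, 20]
    - [0, 0, 0, 0, 0, 0, 20]
    - [0, 0, 0, 0, 0, 0, 20]
    - [0, 0, 0, 0, 0, 0, 20]
    - [0, 0, 0, 0, 0, 0, 20]
    - [0, 0, 0, 0, 0, 0, 20]
    - [0, 0, 0, 0, 0, 0, 20]
    - [0, 0, 0, 0, 0, 0, 20]

```text
time: 55.15
position: [0.484, -0.3271, 0.0486]
tool_rot: [-0.177, -3.137, 0.0]
ft_force: [0.2, 0.3, -2.1]
grip_width: 0.289
```

Run:
```python
from h import *
s=st();snap('wrist','w31.png');snap('top','t31.png')
plan(np.r_[s['position'][:2],.0255],down(83.6))
```

```text
t55.15 pos [ 0.484  -0.3271  0.0486] jawyaw 83.53 toolz [-0. -0. -1.] grip 25.2 F [ 0.2  0.3 -2.1] q [ 1.2   0.45 -0.79  1.79  0.36  1.06  1.74]
delta [-0.0, -0.0, -0.1, 0.0, 0.0, 23.2]
```

View pics/w31.png

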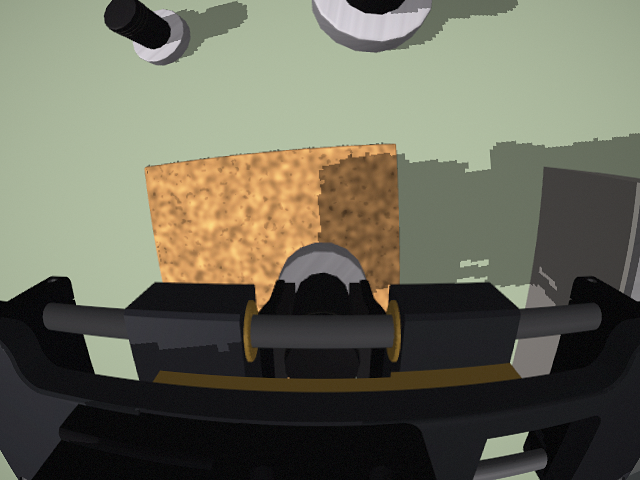

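>>> step_arm:
  deltas:
    - [0, 0, 0, 0, -4, 4, 20]
    - [0, 0, 0, 0, -10, 9, 20]
    - [0, 0, 0, 0, -14, 14, 20]
    - [0, 0, 0, 0, -15, 18, 20]
    - [0, 0, 0, 0, -15, 21, 20]
    - [0, 0, 0, 0, -15, 23, 20]
    - [0, 0, 0, 0, -15, 24, 20]
    - [0, 0, 0, 0, -15, 24, 20]

```text
time: 56.25
position: [0.4824, -0.3419, 0.0248]
tool_rot: [0.177, 3.136, -0.0]
ft_force: [0.3, 0.2, -1.8]
grip_width: 0.288
```

Run:
```python
from h import *
s=st()
```

```text
t56.25 pos [ 0.4824 -0.3419  0.0248] jawyaw 83.54 toolz [ 0. -0. -1.] grip 25.0 F [ 0.3  0.2 -1.8] q [ 1.2   0.49 -0.77  1.78  0.39  1.03  1.74]
```

Just about at touch-down. I'll lower 1 mm more, open, then rise.

>>> step_arm:
  deltas:
    - [0, 0, 0, 0, 0, 0.5, 20]
    - [0, 0, 0, 0, 0, 1, 20]
    - [0, 0, 0, 0, 0, 1, 20]
    - [0, 0, 0, 0, 0, 1, 28]
    - [0, 0, 0, 0, 0, 1, 36]
    - [0, 0, 0, 0, 0, 0, 46]
    - [0, 0, 0, 0, 0, -1, 58]
    - [0, 0, 0, 0, 0, -2, 64]
  newtons: 15

```text
time: 57.25
position: [0.4823, -0.342, 0.0267]
tool_rot: [0.177, 3.136, -0.0]
ft_force: [-0.3, 0.9, 0.0]
grip_width: 0.665
```

>>> step_arm:
  deltas:
    - [0, 0, 0, 0, 0, -5, 70]
    - [0, 0, 0, 0, 0, -20, 70]
    - [0, 0, 0, 0, 0, -45, 70]
    - [0, 0, 0, 0, 0, -80, 70]
    - [0, 0, 0, 0, 0, -120, 70]
    - [0, 0, 0, 0, 0, -165, 70]
    - [0, 0, 0, 0, 0, -215, 60]
    - [0, 0, 0, 0, 0, -260, 50]

```text
time: 58.25
position: [0.4825, -0.3416, 0.2899]
tool_rot: [0.176, 3.135, -0.003]
ft_force: [1.1, -0.8, 0.7]
grip_width: 0.66
```

Run:
```python
from h import *
s=st();snap('wrist','w32.png')
snap('scene','s32.png')
```

```text
t58.25 pos [ 0.4825 -0.3416  0.2899] jawyaw 83.56 toolz [ 0.001 -0.002 -1.   ] grip 57.4 F [ 1.1 -0.8  0.7] q [ 1.28  0.27 -0.87  1.48  0.2   1.49  1.88]
```

View pics/w32.png

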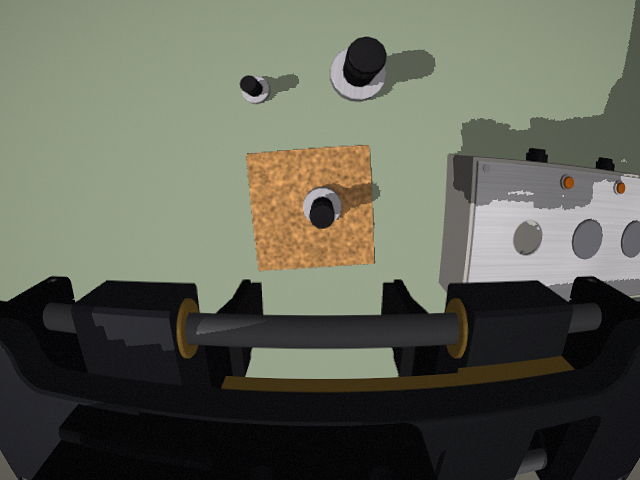

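View pics/s32.png

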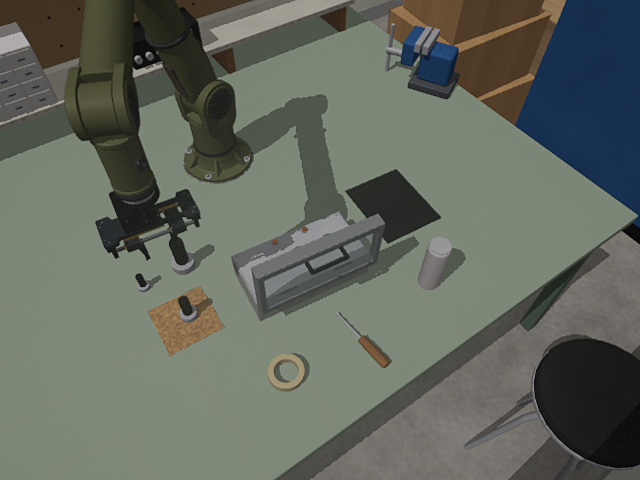

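Run:
```python
from h import *
im=snap('top','t33.png')[:,:,::-1]
cv2.imwrite('pics/t33c.png',cv2.resize(im[200:300,260:430],None,fx=4.7,fy=4.7,interpolation=cv2.INTER_CUBIC))
```

```text
(no output)
```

View pics/t33c.png

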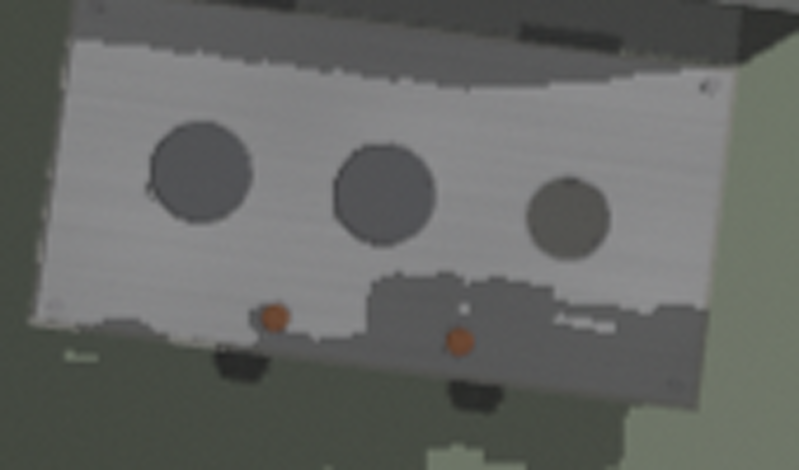

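Run:
```python
from h import *
a=cv2.imread('pics/w30.png')[230:300,330:520]
b=cv2.imread('pics/t31.png')[215:265,285:360]
cv2.imwrite('pics/c1.png',np.vstack([cv2.resize(a,(760,280),interpolation=cv2.INTER_CUBIC),cv2.resize(b,(760,300),interpolation=cv2.INTER_CUBIC)]))
```

```text
(no output)
```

View pics/c1.png

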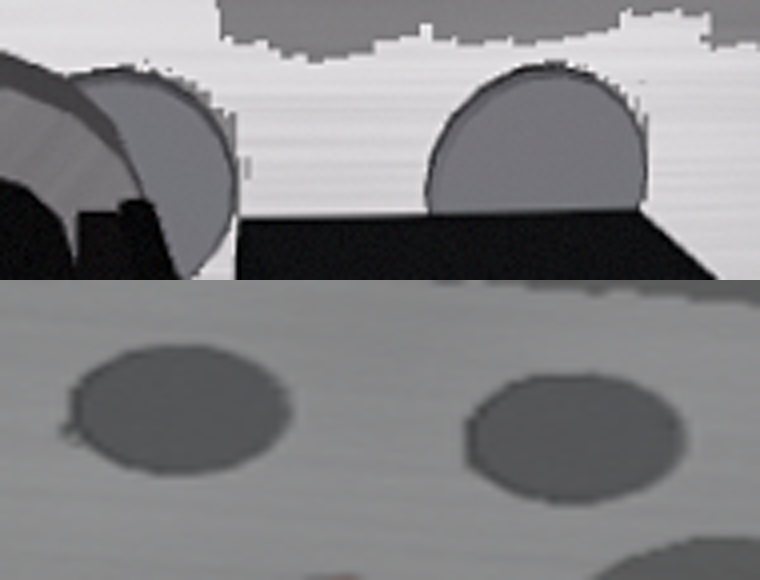

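Run:
```python
from h import *
s=st(); plan([.60,-.20,.37],down(40)); plan([.690,-.0404,.37],down(-6.4))
```

```text
t58.40 pos [ 0.4839 -0.3421  0.2905] jawyaw 83.56 toolz [ 0.005 -0.004 -1.   ] grip 51.9 F [-0.5  0.6 -0.9] q [ 1.28  0.27 -0.87  1.48  0.2   1.49  1.88]
delta [-0.1, 0.4, 43.6, -99.9, 153.9, -79.5]
delta [0.1, 0.4, 90.0, -171.4, 322.6, -79.7]
```

>>> step_arm:
  deltas:
    - [0, 0, 3, -5, 8, -15, 40]
    - [0, 0, 9, -16, 25, -35, 30]
    - [0, 0, 16, -32, 50, -55, 21]
    - [0, 0, 23, -50, 77, -70, 21]
    - [0, 0, 30, -68, 105, -78, 21]
    - [0, 0, 36, -84, 130, -80, 21]
    - [0, 0, 42, -96, 148, -80, 21]
    - [0, 0, 43.6, -100, 154, -80, 21]

```text
time: 59.4
position: [0.5994, -0.1978, 0.3656]
tool_rot: [-1.326, -2.846, -0.001]
ft_force: [-0.1, -1.1, 0.4]
grip_width: 0.243
```

Run:
```python
from h import *
s=st(); plan([.690,-.0404,.37],down(-6.4))
```

```text
t59.40 pos [ 0.5994 -0.1978  0.3656] jawyaw 40.04 toolz [-0.002  0.001 -1.   ] grip 21.1 F [-0.1 -1.1  0.4] q [ 0.87  0.35 -0.82  1.23  0.26  1.67  0.8 ]
delta [-0.1, -0.1, 46.4, 62.2, 170.7, -4.4]
```

>>> step_arm:
  deltas:
    - [0, 0, 4, 4, 10, -1, 21]
    - [0, 0, 10, 12, 32, -2, 21]
    - [0, 0, 17, 22, 60, -3, 21]
    - [0, 0, 24, 32, 90, -4, 21]
    - [0, 0, 31, 43, 120, -4, 21]
    - [0, 0, 38, 53, 147, -4, 21]
    - [0, 0, 44, 60, 166, -4, 21]
    - [0, 0, 46.4, 62, 170.5, -4, 21]

```text
time: 60.4
position: [0.6898, -0.0407, 0.3691]
tool_rot: [-2.34, -2.093, 0.002]
ft_force: [0.6, -0.3, 0.4]
grip_width: 0.241
```

>>> step_arm:
  deltas:
    - [0, 0, 0, 0, 0, 0, 21]
    - [0, 0, 0, 0, 0, 0, 21]
    - [0, 0, 0, 0, 0, 0, 21]
    - [0, 0, 0, 0, 0, 0, 21]
    - [0, 0, 0, 0, 0, 0, 21]
    - [0, 0, 0, 0, 0, 0, 21]
    - [0, 0, 0, 0, 0, 0, 21]
    - [0, 0, 0, 0, 0, 0, 21]

```text
time: 61.4
position: [0.69, -0.0432, 0.3706]
tool_rot: [2.343, 2.093, -0.0]
ft_force: [0.1, -0.0, -0.2]
grip_width: 0.244
```

Run:
```python
from h import *
s=st(); plan([.690,-.0404,.227],down(-6.4)); cal=optics.get_calibration('wrist');snap('wrist','w34.png'); print(proj(cal,[.690,-.0404,.239],True))
```

```text
t61.40 pos [ 0.69   -0.0432  0.3706] jawyaw -6.47 toolz [-0. -0. -1.] grip 21.2 F [ 0.1 -0.  -0.2] q [ 0.45  0.48 -0.71  1.04  0.31  1.72 -0.26]
delta [-0.0, 0.0, -0.1, 2.8, -0.3, 143.6]
(np.float64(321.1843695633525), np.float64(231.59164354152094))
```

View pics/w34.png

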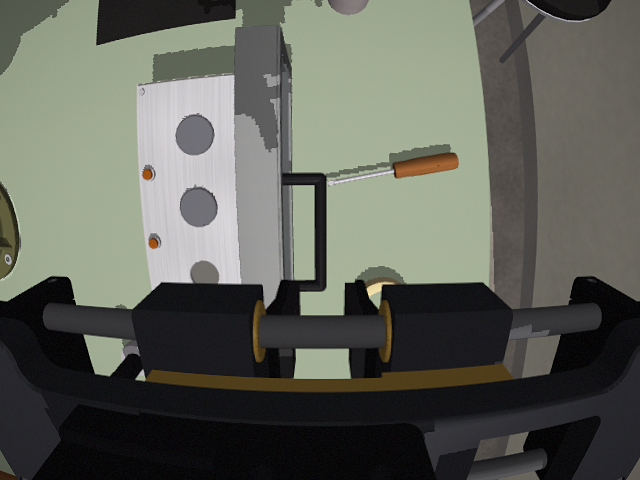

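>>> step_arm:
  deltas:
    - [0, 0, 0, 1, -0.3, 10, 21]
    - [0, 0, 0, 2.5, -0.3, 30, 21]
    - [0, 0, 0, 2.5, -0.3, 52, 21]
    - [0, 0, 0, 2.5, -0.3, 74, 21]
    - [0, 0, 0, 2.5, -0.3, 92, 21]
    - [0, 0, 0, 2.5, -0.3, 103, 21]
    - [0, 0, 0, 2.5, -0.3, 105, 21]
    - [0, 0, 0, 2.5, -0.3, 105, 21]

```text
time: 62.45
position: [0.6902, -0.0406, 0.2662]
tool_rot: [2.343, 2.092, 0.001]
ft_force: [0.3, 0.1, 0.7]
grip_width: 0.241
```

Run:
```python
from h import *
s=st(); plan([.690,-.0404,.227],down(-6.4)); snap('wrist','w35.png')
```

```text
t62.45 pos [ 0.6902 -0.0406  0.2662] jawyaw -6.47 toolz [ 0.001 -0.    -1.   ] grip 21.0 F [0.3 0.1 0.7] q [ 0.49  0.48 -0.71  1.25  0.31  1.52 -0.28]
delta [0.1, -0.0, -0.1, 0.2, -0.3, 39.2]
```

View pics/w35.png

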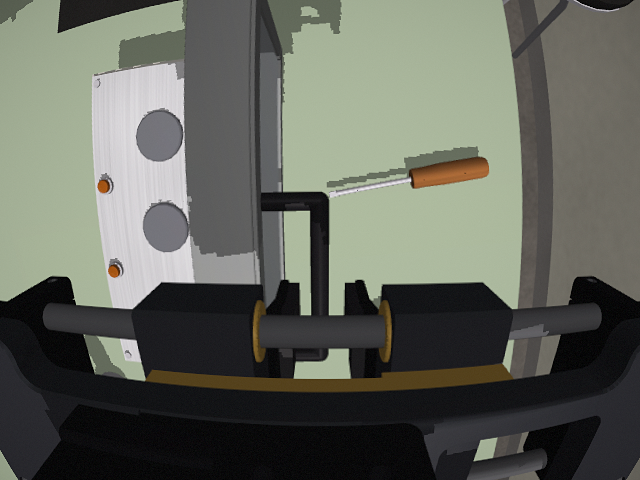

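>>> step_arm:
  deltas:
    - [0, 0, 0, 0, -0.4, 6, 21]
    - [0, 0, 0, 0, -0.5, 14, 21]
    - [0, 0, 0, 0, -0.5, 23, 21]
    - [0, 0, 0, 0, -0.5, 32, 21]
    - [0, 0, 0, 0, -0.5, 38, 21]
    - [0, 0, 0, 0, -0.5, 39, 12]
    - [0, 0, 0, 0, -0.5, 39, 5]
    - [0, 0, 0, 0, -0.5, 39, 5]
  newtons: 20

```text
time: 63.5
position: [0.689, -0.0406, 0.2266]
tool_rot: [-2.343, -2.092, 0.001]
ft_force: [-3.3, -1.0, -0.2]
grip_width: 0.107
```

>>> step_arm:
  deltas:
    - [0, 0, 0, 0, 0, 0, 5]
    - [0, 0, 0, 0, 0, 0, 5]
    - [0, 0, 0, 0, 0, 0, 5]
    - [0, 0, 0, 0, 0, 0, 5]
    - [0, 0, 0, 0, 0, 0, 5]
    - [0, 0, 0, 0, 0, 0, 5]
    - [0, 0, 0, 0, 0, 0, 5]
    - [0, 0, 0, 0, 0, 0, 5]

```text
time: 64.5
position: [0.6891, -0.0406, 0.2266]
tool_rot: [-2.343, -2.092, 0.001]
ft_force: [-5.4, -1.1, 0.6]
grip_width: 0.107
```

Run:
```python
from h import *
s=st()
R0=Rn.from_rotvec(s['tool_rot']).as_matrix(); th=np.radians(-6.4); bx=np.array([np.cos(th),np.sin(th),0])
r=np.hypot(.150,.064);a0=np.arctan2(.064,.150)
P=lambda phi: bx*(-r*np.cos(a0+phi))+np.array([0,0,r*np.sin(a0+phi)])
for i,phi in enumerate(list(np.arange(1.6,-.001,-.1))):
    print(round(phi,2),np.round(R0.T@(P(phi)-P(1.6))*1000,1))
```

```text
t64.50 pos [ 0.6891 -0.0406  0.2266] jawyaw -6.47 toolz [-0.001 -0.    -1.   ] grip 9.3 F [-5.4 -1.1  0.6] q [ 0.5   0.49 -0.7   1.31  0.31  1.45 -0.29]
1.6 [0. 0. 0.]
1.5 [ -0.  -15.1  -6.1]
1.4 [ -0.  -30.8 -10.6]
1.3 [ -0.1 -46.8 -13.5]
1.2 [ -0.1 -63.1 -14.9]
1.1 [ -0.1 -79.4 -14.6]
1.0 [ -0.1 -95.6 -12.6]
0.9 [-1.000e-01 -1.115e+02 -9.100e+00]
0.8 [  -0.2 -127.    -4. ]
0.7 [  -0.2 -141.8    2.6]
0.6 [  -0.2 -156.    10.7]
0.5 [  -0.2 -169.3   20.1]
0.4 [  -0.2 -181.6   30.9]
0.3 [  -0.2 -192.7   42.8]
0.2 [-2.000e-01 -2.026e+02  5.570e+01]
0.1 [-2.000e-01 -2.112e+02  6.960e+01]
-0.0 [-2.000e-01 -2.183e+02  8.430e+01]
```

>>> step_arm:
  deltas:
    - [0, 0, 0, 0, -6, -3, 5]
    - [0, 0, 0, 0, -15, -6, 5]
    - [0, 0, 0, 0, -31, -10.6, 5]
    - [0, 0, 0, 0, -47, -13.5, 5]
    - [0, 0, 0, 0, -63, -15, 5]
    - [0, 0, 0, 0, -79, -14.6, 5]
    - [0, 0, 0, 0, -95, -12.6, 5]
    - [0, 0, 0, 0, -111, -9.1, 5]

```text
time: 65.5
position: [0.5799, -0.0282, 0.2374]
tool_rot: [2.34, 2.089, 0.005]
ft_force: [1.4, 0.4, -1.5]
grip_width: 0.105
```

>>> step_arm:
  deltas:
    - [0, 0, 0, 0, -12, 4, 5]
    - [0, 0, 0, 0, -23, 8, 5]
    - [0, 0, 0, 0, -31, 12, 5]
    - [0, 0, 0, 0, -38, 16, 5]
    - [0, 0, 0, 0, -45, 20, 5]
    - [0, 0, 0, 0, -52, 24.5, 5]
    - [0, 0, 0, 0, -58, 29, 5]
    - [0, 0, 0, 0, -64, 34.5, 5]

```text
time: 66.5
position: [0.5149, -0.0209, 0.2006]
tool_rot: [-2.343, -2.092, 0.001]
ft_force: [-2.6, 0.2, 2.4]
grip_width: 0.106
```

Run:
```python
from h import *
s=st(); snap('scene','s36.png')
```

```text
t66.50 pos [ 0.5149 -0.0209  0.2006] jawyaw -6.47 toolz [-0.001  0.    -1.   ] grip 9.2 F [-2.6  0.2  2.4] q [ 0.72  0.1  -0.76  1.79  0.07  1.28 -0.18]
```

View pics/s36.png

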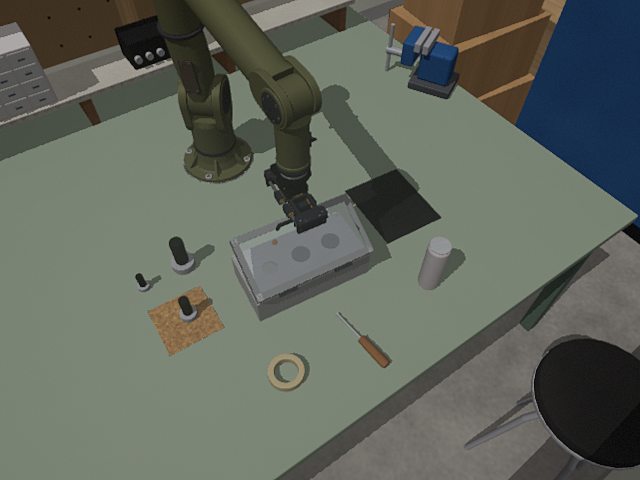

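>>> step_arm:
  deltas:
    - [0, 0, 0, 0, -6.6, 5.5, 5]
    - [0, 0, 0, 0, -12.4, 11.4, 5]
    - [0, 0, 0, 0, -17.7, 17.4, 5]
    - [0, 0, 0, 0, -22.8, 23.8, 5]
    - [0, 0, 0, 0, -27.6, 30.3, 5]
    - [0, 0, 0, 0, -32, 37, 5]
    - [0, 0, 0, 0, -34.5, 41, 5]
    - [0, 0, 0, 0, -36.5, 44.5, 5]

```text
time: 67.55
position: [0.4791, -0.0166, 0.1565]
tool_rot: [-2.343, -2.092, 0.0]
ft_force: [0.3, 1.4, -0.8]
grip_width: 0.107
```

>>> step_arm:
  deltas:
    - [0, 0, 0, 0, -1.2, 2, 5]
    - [0, 0, 0, 0, -2.3, 4.5, 5]
    - [0, 0, 0, 0, -3.4, 7, 5]
    - [0, 0, 0, 0, -4.5, 9.5, 5]
    - [0, 0, 0, 0, -5.5, 11.5, 5]
    - [0, 0, 0, 0, -6.3, 13.5, 5]
    - [0, 0, 0, 0, -7, 15, 5]
    - [0, 0, 0, 0, -7, 15.5, 5]

```text
time: 68.55
position: [0.4721, -0.0159, 0.1415]
tool_rot: [-2.343, -2.092, 0.001]
ft_force: [-4.0, 3.0, 5.6]
grip_width: 0.103
```

Run:
```python
from h import *
s=st()
```

```text
t68.55 pos [ 0.4721 -0.0159  0.1415] jawyaw -6.47 toolz [-0.001 -0.    -1.   ] grip 9.0 F [-4.   3.   5.6] q [ 0.73  0.04 -0.76  1.96  0.03  1.16 -0.15]
```

>>> step_arm:
  deltas:
    - [0, 0, 0, 0, 0, 1, 5]
    - [0, 0, 0, 0, 0, 2, 5]
    - [0, 0, 0, 0, 0, 2, 5]
    - [0, 0, 0, 0, 0, 1, 5]
    - [0, 0, 0, 0, 0, 0, 5]
    - [0, 0, 0, 0, 0, 0, 14]
    - [0, 0, 0, 0, 0, 0, 24]
    - [0, 0, 0, 0, 0, 0, 30]

```text
time: 69.55
position: [0.4727, -0.0166, 0.1413]
tool_rot: [2.343, 2.091, 0.0]
ft_force: [0.4, -0.8, -0.0]
grip_width: 0.298
```

>>> step_arm:
  deltas:
    - [0, 0, 0, 0, 0, -3, 30]
    - [0, 0, 0, 0, 0, -12, 30]
    - [0, 0, 0, 0, 0, -30, 30]
    - [0, 0, 0, 0, 0, -55, 30]
    - [0, 0, 0, 0, 0, -85, 30]
    - [0, 0, 0, 0, 0, -115, 30]
    - [0, 0, 0, 0, 0, -140, 30]
    - [0, 0, 0, 0, 0, -150, 30]

```text
time: 70.55
position: [0.4732, -0.0159, 0.2938]
tool_rot: [2.341, 2.091, 0.003]
ft_force: [-0.4, -0.2, 0.6]
grip_width: 0.346
```

Run:
```python
from h import *
s=st(); im=snap('scene','s37.png'); snap('top','t37.png'); snap('wrist','w37.png')
cv2.imwrite('pics/s37c.png',cv2.resize(im[170:360,120:400,::-1],None,fx=2.8,fy=2.8,interpolation=cv2.INTER_CUBIC))
```

```text
t70.55 pos [ 0.4732 -0.0159  0.2938] jawyaw -6.46 toolz [ 0.004 -0.001 -1.   ] grip 30.1 F [-0.4 -0.2  0.6] q [ 0.76 -0.08 -0.73  1.74 -0.05  1.46 -0.08]
```

View pics/s37c.png

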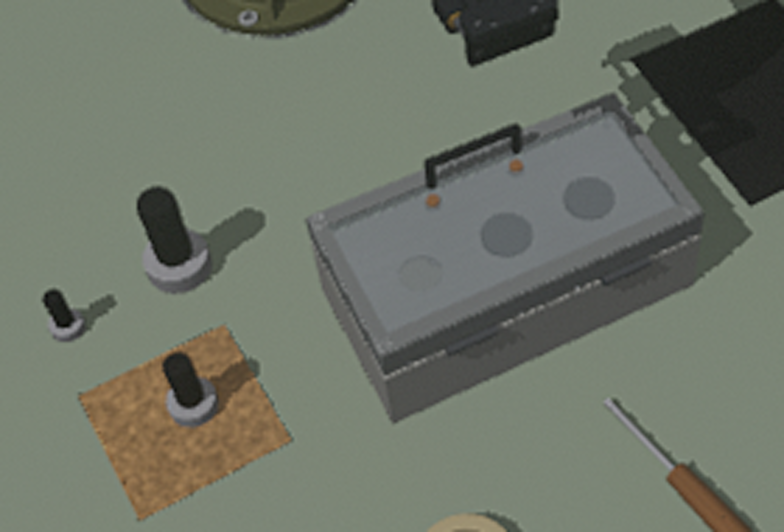

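View pics/w37.png

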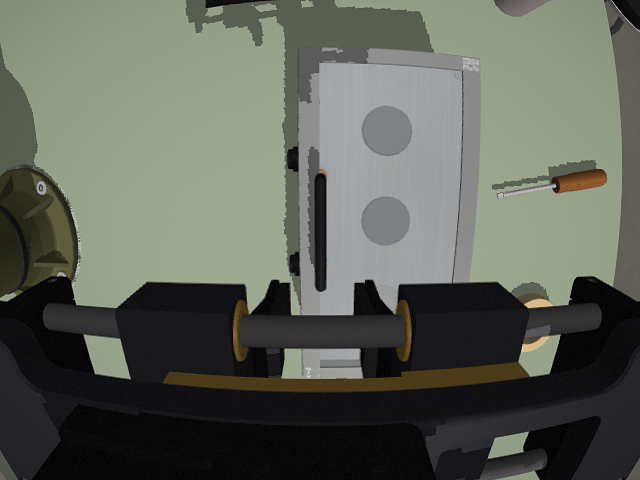

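View pics/t37.png

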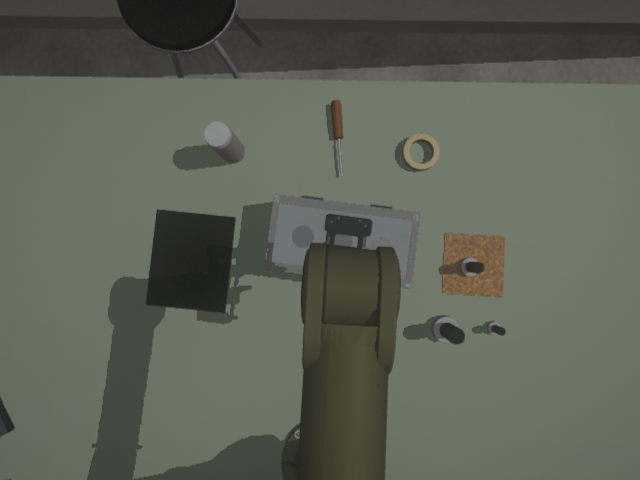

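Run:
```python
from h import *
a=cv2.imread('pics/s0.png').astype(int);b=cv2.imread('pics/s37.png').astype(int)
for im in (a,b):
    m=(im[205:240,265:315].max(2)<60); ys,xs=np.where(m); print(len(xs),xs.mean()+265,ys.mean()+205,ys.min()+205)
s=st(); print(ctrl.close_job())
```

```text
160 288.15625 223.58125 215
160 288.15625 223.58125 215
t70.70 pos [ 0.4724 -0.016   0.2914] jawyaw -6.47 toolz [ 0.001 -0.    -1.   ] grip 30.0 F [-0.3 -0.1 -0.6] q [ 0.76 -0.08 -0.73  1.74 -0.05  1.46 -0.08]
the job is handed in; nothing more can be done
None
```

The job is done and handed in at about 71 s of the 210 s allowed; the interface gave no verdict.

- **Cover:** I lifted it by its handle onto the stop. At the end I lowered it slowly in the grip until it was shut. In the last scene picture the handle lies on exactly the same pixels as at the start.
- **Plugs:** Only two were on the mat. They went into the holes at y +90 and y 0 of the box, and the hole at y -90 stays open. I pressed each one with the driver to over 30 N, and both stopped at the height expected for a seated flange. The wrist and top pictures show both lying flat. For the plug at y 0 I did not see the force peak of the click itself, because it passed between readings.
- **Driver:** It was the middle-sized of the three. It stands upright on the cork mat, about 13 mm from its centre by the gripper's position when I let go.
- **Bystanders:** By eye, the spray can, tape and screwdriver are where they were at the start. After release the gripper was 15 cm above the handle, touching nothing.

The wrist and top cameras disagreed by 1 to 2 mm in y. I set the positions from both, and the plugs went in without side force.

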